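# Rebuild the disc strainer of the screen wash-out unit

### The job

Rebuild the strainer for the screen wash-out unit: take the black cap off the post of the grey strainer head and set it down on the bench, then slip onto the post the perforated steel support plate, next every clean yellow filter disc from the white tub, then the white spacer and then the red clamp ring, in that order, each lying flat on the one below. Put the cap back on the post, pushed all the way down onto the clamp ring, and let go. Leave the dark, ink-clogged disc in the tub, and do not disturb the ink jars or the scrubbing brush.

Things in the scene. Friction and masses are not known exactly. Their poses are not given: they have to be found in the camera images.
- strainer: grey cast strainer head, fixed, in the left, middle or right of the work area: foot 124 x 110 x 10 mm, round body 88 mm across, top at z 42 mm, a pipe port on each y side (26 mm thick, axis z 24 mm, 64 mm out), boss 41 mm across, top at z 48 mm, on it an upright steel post 16 mm thick up to z 110 mm, its last 8 mm a cone narrowing to 9 mm. Origin at the centre of its underside, z up
- seat (a point): the centre of the boss's top on the post's axis, 48 mm above the bench: the first layer lies on this face. Axes as the strainer's
- post_tip (a point): the top of the post, on its axis, 62 mm above the seat
- cap: black fluted push-on cap 36 mm high, 51 mm across at the top, 47 mm at the skirt, with a blind bore from below, 19 mm wide, 29 mm deep; 65 to 105 g. Origin: centre of its underside, z up through its top. At the start it sits loose on the post, the bore's end on the post's tip (underside 33 mm above the seat); it lifts straight off and slips on again without turning
- support: perforated steel support plate, a ring 52 mm across, 8 mm thick with a 20 mm hole, 55 to 90 g, lying on the blue drying mat at the start; origin at the ring's centre (half its height above the underside), z along its axis; both faces are alike, either may be up
- disc_a: clean yellow grooved filter disc, a ring 48 mm across, 8 mm thick with a 20 mm hole, 22 g, lying flat in the tub at the start; one to three of these are present (absent ones give None); origin at the ring's centre (half its height above the underside), z along its axis; both faces are alike, either may be up
- disc_b: clean yellow grooved filter disc, a ring 48 mm across, 8 mm thick with a 20 mm hole, 22 g, lying flat in the tub at the start; one to three of these are present (absent ones give None); origin at the ring's centre (half its height above the underside), z along its axis; both faces are alike, either may be up
- disc_c: clean yellow grooved filter disc, a ring 48 mm across, 8 mm thick with a 20 mm hole, 22 g, lying flat in the tub at the start; one to three of these are present (absent ones give None); origin at the ring's centre (half its height above the underside), z along its axis; both faces are alike, either may be up
- spent_disc: dark purple, ink-clogged old disc, 48 mm across, 8 mm thick with a 20 mm hole, lying in the tub among the clean ones; to be left in the tub; origin at the ring's centre (half its height above the underside), z along its axis; both faces are alike, either may be up
- spacer: white plastic spacer, a tube 34 mm across, 12 mm high with a 20 mm hole, 20 g, lying on end on the drying mat at the start; origin at the ring's centre (half its height above the underside), z along its axis; both faces are alike, either may be up
- clamp_ring: red clamp ring 48 mm across, 8 mm thick with a 20 mm hole and dark notches on its faces, 35 to 60 g, lying on the drying mat at the start; origin at the ring's centre (half its height above the underside), z along its axis; both faces are alike, either may be up
- tub: white open tub, fixed, 250 x 200 mm outside and 45 mm high, walls and floor 4 mm thick. Origin at the centre of its underside, x along the 250 mm side, z up; its inner floor is 4 mm above the bench. The discs in it lie about 110 mm apart along x and 90 mm apart along y
- drying_mat: thin blue ribbed drying mat, flat on the bench (its top is at bench height), 280 x 200 mm. Origin at its centre, x along the 280 mm side. Support plate, spacer and clamp ring lie on it in any arrangement, about 100 mm apart
- scrub_brush: small wooden scrubbing brush 130 mm long, 18 mm wide, 15 mm high, lying along the +x edge of the mat; a bystander. Origin near the middle of its underside, y along its length
- jar_red: small jar of red ink 38 mm across, 61 mm high, a bystander standing in a gap between the equipment; origin at the centre of its underside
- jar_yellow: small jar of yellow ink 38 mm across, 61 mm high, a bystander standing in a gap between the equipment; origin at the centre of its underside
- jar_purple: small jar of purple ink 38 mm across, 61 mm high, a bystander standing in a gap between the equipment; origin at the centre of its underside
Things that resemble listed ones, but are neither listed nor needed, are in the scene too. Of the things shaped like the clamp_ring, the red one is meant.

How it is judged (in metres and radians):
On the way, in this order (a step that is already met when the one before it is completed fails the run):
1. the cap is off the post, well clear of it and down on the bench (horizontal distance between cap and seat above 0.06 m and height (world z) of cap below 0.04 m and linear speed of cap below 0.02 m/s and contact force between the fingers and cap below 0.1 N), for 0.2 s.
2. the support plate lies flat on the seat, on the post (horizontal distance between support and seat below 0.005 m and z of support in the frame of seat between 0.001 and 0.0065 m and angle between the z axis of support and the z axis of seat, either way round below 0.09 rad), for 0.2 s.
3. every clean disc lies on the post above the support plate (all of step 2 and horizontal distance between each of disc_a, disc_b, disc_c and seat below 0.005 m and z of disc_a in the frame of seat between 0.009 and 0.0305 m and angle between the z axis of each of disc_a, disc_b, disc_c and the z axis of seat, either way round below 0.09 rad and z of disc_b in the frame of seat between 0.009 and 0.0305 m and z of disc_c in the frame of seat between 0.009 and 0.0305 m), for 0.2 s.
4. the spacer lies on the post above the discs (all of step 3 and horizontal distance between spacer and seat below 0.005 m and z of spacer in the frame of seat between 0.0195 and 0.0405 m and angle between the z axis of spacer and the z axis of seat, either way round below 0.09 rad), for 0.2 s.
5. the clamp ring lies on the spacer (all of step 4 and horizontal distance between clamp_ring and seat below 0.005 m and z of clamp_ring in the frame of seat between 0.0295 and 0.0505 m and angle between the z axis of clamp_ring and the z axis of seat, either way round below 0.09 rad and distance between clamp_ring and spacer between 0.007 and 0.0135 m and distance between each of disc_a, disc_b, disc_c and clamp_ring above 0.016 m), for 0.2 s.
6. the cap is on the post, down on the clamp ring (horizontal distance between each of clamp_ring, cap and seat below 0.005 m and z of clamp_ring in the frame of seat between 0.0295 and 0.0505 m and angle between the z axis of each of clamp_ring, cap and the z axis of seat, either way round below 0.09 rad and distance between clamp_ring and spacer between 0.007 and 0.0135 m and z of cap in the frame of seat between 0.033 and 0.0545 m and distance between cap and clamp_ring below 0.008 m and angle between cap's own z axis and vertical below 0.09 rad), for 0.2 s.
At the end, for the whole second after the job is handed in: on the post, flat (within 0.09 rad) and within 5 mm of its axis: support plate on the seat (2.5 mm), every clean disc on it, then spacer, clamp ring and cap lying on one another (3 to 4 mm), all at rest; the ink-clogged disc still in the tub (all of step 4 and all of step 6 and distance between each of disc_a, disc_b, disc_c and clamp_ring above 0.016 m and x of spent_disc in the frame of tub between -0.121 and 0.121 m and y of spent_disc in the frame of tub between -0.096 and 0.096 m and z of spent_disc in the frame of tub below 0.045 m and linear speed of each of cap, clamp_ring, spacer, support, disc_a, disc_b, disc_c below 0.02 m/s); the robot touches nothing.
It fails at once if the ink-clogged disc is lifted out of the tub (z of spent_disc in the frame of tub above 0.06 m).
It fails at once if an ink jar or the brush is pushed more than 5 cm from its place (distance of any of jar_red, jar_yellow, jar_purple, scrub_brush from where it was at the start of the episode above 0.05 m).
It fails at once if an ink jar is knocked over (angle between any of jar_red, jar_yellow, jar_purple's own z axis and vertical above 0.8 rad).
Of disc_a, disc_b, disc_c only 1 to 3 are there at a start; the rules pass over those that are not, and their reading is None.
At some moment in a run one of support, spacer, clamp_ring may be knocked a few centimetres aside while the robot is not near it.
Once in a run the grip may slacken for a moment while it holds something.
It also fails if it takes over 210 s, if anything falls off the work surface, if the arm or the gripper's body presses on something with over 40 N, if the wrist force passes 120 N, or if a joint passes its speed limit or range.

### The arm

A 6-joint arm with a two-finger parallel gripper is mounted at the origin on the work surface. World frame = base frame: x ahead of the robot, y to its left, z up, the work surface at z = 0. Lengths are in mm, angles in rad, forces in N, time in s.
With the tool pointing down it reaches from about 275 to 750 mm from the base axis. Payload 10.2 kg.
Tool frame: the origin (TCP) lies between the finger pads; the fingertips stand 17 mm ahead of it and the grasp point (between the pads) lies 2 mm behind it; z points along the fingers, y is the line along which they close (so a half turn about z gives the same grasp; the last joint's range is limited). The gripper opens to 85 mm and grips with 20 to 120 N. Pads are 22 mm wide; open, the fingers measure 114 mm over their backs; the gripper's body (76 mm by 85 mm) begins 54 mm behind the grasp point. The pads swing forward as they close: fully open they stand 13 mm farther back than shut.
Start: joints at [-1.34, 0.313, 1.498, -0, 1.331, -0.223], TCP at [230.14, -471.875, 214.194] pointing down, gripper open.
Joint ranges: [-2.94, 2.94], [-0.97, 2.17], [0.19, 2.56], [-1.23, 4.37], [0.02, 3.11], [-2.88, 2.88]. Speed limits (rad/s): [2.39, 2.39, 3.01, 3.14, 3.14, 3.14].

### API

Orientations are given as a unit quaternion [w, x, y, z].
In Python, from rig import * gives the robot as it stands.
- The arm moves only by the tool step_arm, never from a script. Its argument "commands" is text: rows parted by semicolons, each of 7 numbers parted by spaces: the opening, from 0 (shut) to 1 (fully open), then the shift along the tool's x, y, z in cm, then the turn, a rotation vector about the tool's x, y, z in rad. In form: hand x y z rx ry rz; .... A call has 1 to 20 rows; each row is the pose to reach, as a shift and turn from the pose commanded when the call began, along the tool's axes at that moment; what a row does not reach only later rows make up. A row lasts 1/12 s, in which the tool goes at most 41.7 mm and 7.16 degrees, less where a joint would pass 70% of its speed; a pose out of reach is approached as far as the arm can. A call with a gripper value outside its range is refused whole. The fingers move at their own pace and stop on an object; "newtons" is the grip in N (left out, the last holds). Time passes only in rows, so rows that repeat a pose let the fingers close. It gives the time, the measured TCP pose, the force, the opening and the grip force at its end, in the units of the state.
- sense(): the state, without advancing time (a new reading comes with each control period).
- capture(name): name is "scene" or "top" or "wrist"; returns the picture (480x640x3 uint8, red, green, blue); there is no depth.
- camera_model(name): a dict with "mtx" (3x3 intrinsics, pixels), "k1" (the pictures are not rectified: a ray, as slopes to the right and down, at radius r is drawn at 1 + k1 r^2 times it, then the intrinsics apply), "eye" and "rotation" of the camera in the world. Camera axes: x right, y down, z forward; pixel columns grow to the right and rows downward; lengths in mm; the calibration is good to about 2 mm. A picture is of the moment at which its call begins: read the wrist's pose just before it. camera_model takes no time and is no camera call; for the wrist camera it gives the pose at the moment of the call.
- finish_job(): hands the job in; it is judged then, once.
Trained networks look in the newest picture that a camera, given by its name, has taken for a name from the list of things; names that differ only in an ending like _2 or _b are one class to them, and where a whole thing is asked for, a point or a joint stands for the part that bears it (a point fixed in the world has none). Each returns a list of dicts, best first, with "score" (0 to 1); they miss things now and then, are a little off and sometimes report something else, mostly with a low value. They report only what shows in the picture. A call takes as long as a camera call. They do not tell look-alikes from the thing itself.
- search_frame(camera, label): "rect" ([centre column, centre row, width, height] in pixels, round what is visible of it).
- trace(camera, label): "mask" (480x640 bool, what is visible of it) and "rect" ([centre column, centre row, width, height] in pixels, round what is visible of it).
- spot_point(camera, label): "xy" ([column, row] in pixels: a listed point, or the origin of a listed thing).
The state is a dict: "time_s": time; "joints": joint angles; "dq": joint speeds; "tau": joint torques, N m; "eef_pos": TCP position; "ee_rot": TCP orientation; "force": force on the tool from outside, world axes, zero at the start; "wrist_torque": the same for the moment, N m; "grip_width": opening from 0.0 (shut) to 1.0 (fully open); "grip_force": force on a finger pad.
Only numpy, scipy, OpenCV 4.12 (cv2) and the standard library are available. Lean on these libraries where they do the work, as an engineer would, in place of code of your own. Each camera call takes 0.05 s, during which the arm holds its last target. There are 200 camera calls.

## Working session

There is one attempt and no reset: what is moved stays moved. The work goes in short steps, Python scripts to look and compute and a tool call to move; the robot and the scene stay as the last step left them, time stands still between calls to the robot, and variables do not carry over. Pictures are saved under pics/ and viewed, at most 14 in all, crops included, and the job is handed in when it is done.

Besides the shell and the picture viewer there is one more tool, called after "Call:" as name(argument=value, ...) on one line, values as JSON. step_arm: Moves the arm, as the interface text tells. Its arguments: {"type":"object","properties":{"commands":{"type":"string"},"newtons":{"type":"number"}},"required":["commands"]}

```bash
mkdir -p pics; ls; cat > h.py <<'E'
from rig import *
import numpy as np, cv2
from scipy.spatial.transform import Rotation as R
def cm(c): return camera_model(c)
def ray(m,uv):
    K=np.array(m["mtx"]);d=np.array([m["k1"],0,0,0,0.])
    p=cv2.undistortPoints(np.array([[uv]],float),K,d)[0,0]
    return rot(m)@np.array([p[0],p[1],1.])
def rot(m):
    r=np.array(m["rotation"],float)
    return r if r.shape==(3,3) else R.from_quat(np.r_[r[1:],r[0]]).as_matrix()
def at(m,uv,z):
    e=np.array(m["eye"]);d=ray(m,uv);return (e+d*(z-e[2])/d[2])
def proj(m,p):
    q=rot(m).T@(np.array(p,float)-np.array(m["eye"]))
    return cv2.projectPoints(q[None,None]*1.0,np.zeros(3),np.zeros(3),np.array(m["mtx"]),np.array([m["k1"],0,0,0,0.]))[0][0,0]
def save(n,im): cv2.imwrite(n,im[:,:,::-1])
def tool():
    s=sense();q=np.array(s["ee_rot"]);return np.array(s["eef_pos"]),R.from_quat(np.r_[q[1:],q[0]]).as_matrix(),s
E
python3 - <<'E'
from h import *
for c in("scene","top"):
    save(f"pics/{c}0.png",capture(c)); m=cm(c); print(c,m)
    for l in("seat","post_tip","cap","support","disc_a","spent_disc","spacer","clamp_ring","tub","drying_mat","scrub_brush","jar_red","jar_yellow","jar_purple"):
        o=spot_point(c,l); print(l,[(np.round(x["xy"]).tolist(),round(x["score"],2)) for x in o])
print(sense()); print(cm("wrist"))
E
```

```text
pics
scene {'mtx': array([[446.46638823,   0.        , 322.66977223],
       [  0.        , 446.46638823, 241.55877649],
       [  0.        ,   0.        ,   1.        ]]), 'k1': 0.03514084368386954, 'eye': array([1308.56149809,    8.55242759,  910.12317298]), 'rotation': array([-0.24060543,  0.61462517,  0.7022518 , -0.26680955])}
seat [([361.0, 262.0], 0.97), ([240.0, 234.0], 0.71)]
post_tip [([363.0, 247.0], 0.83)]
cap [([360.0, 254.0], 0.59)]
support [([222.0, 217.0], 0.74)]
disc_a [([446.0, 245.0], 0.49), ([240.0, 232.0], 0.32), ([238.0, 242.0], 0.22)]
spent_disc [([491.0, 282.0], 0.78)]
spacer [([258.0, 213.0], 0.68), ([308.0, 212.0], 0.41)]
clamp_ring [([311.0, 246.0], 0.65), ([170.0, 235.0], 0.59), ([206.0, 299.0], 0.58)]
tub [([470.0, 264.0], 0.74)]
drying_mat [([238.0, 235.0], 0.83)]
scrub_brush [([231.0, 269.0], 0.95), ([359.0, 251.0], 0.6)]
jar_red [([410.0, 314.0], 0.63)]
jar_yellow [([308.0, 213.0], 0.77)]
jar_purple [([406.0, 227.0], 0.74)]
top {'mtx': array([[474.52539531,   0.        , 317.72947647],
       [  0.        , 474.52539531, 242.13039009],
       [  0.   
[... 1154 characters left out ...]
e-04,
        4.84201919e-04,  4.45995181e-05]), 'eef_pos': array([ 230.12972417, -471.89650364,  214.19017733]), 'ee_rot': array([ 1.93819366e-05,  9.74374837e-01,  2.24930381e-01, -1.91631507e-05]), 'force': array([ 0.21679675, -0.61863852, -0.582302  ]), 'wrist_torque': array([ 0.02907142, -0.01618424,  0.002592  ]), 'grip_force': 0.0, 'grip_width': 1.0004482566335484}
{'mtx': array([[338.71928896,   0.        , 320.80507383],
       [  0.        , 338.71928896, 240.63374045],
       [  0.        ,   0.        ,   1.        ]]), 'k1': -0.048698242219632704, 'eye': array([ 305.54431251, -435.64258482,  374.21284774]), 'rotation': array([ 0.13993221,  0.8366157 , -0.52240863, -0.08707675])}
```

View pics/top0.png

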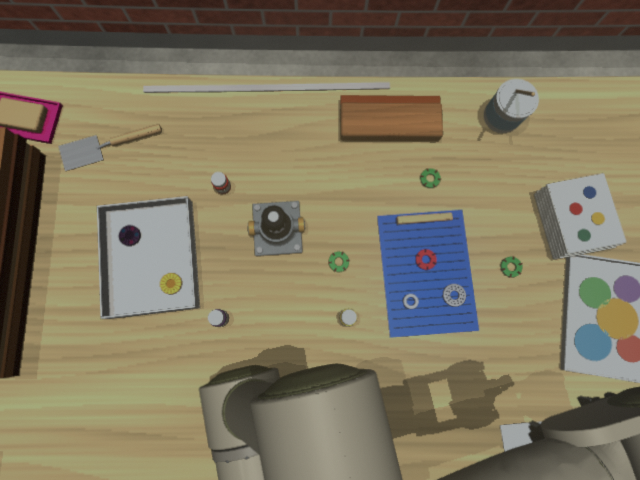

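View pics/scene0.png

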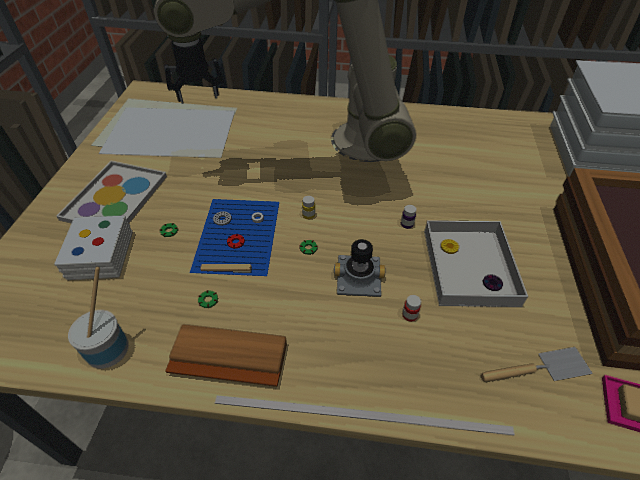

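Top view: one yellow disc (171,283) and the dark one (130,236) in the tub. The cap is on the strainer at (275,217). On the mat are the red ring (426,260), spacer (411,300) and support (455,295). The look-alike rings at (339,262), (430,178) and (511,267) are green. The scene view agrees. Next I'll get positions from colour and mask centroids.

```bash
python3 - <<'E'
from h import *
im={c:capture(c) for c in("top","scene")}
def near(o,key,p): return min(o,key=lambda x:np.hypot(*(np.array(x[key][:2])-p)),default=None)
T={"support":((455,295),(222,217),4),"spacer":((411,300),(258,214),6),"clamp_ring":((426,260),(235,241),4),"disc_a":((171,283),(450,245),8),"spent_disc":((130,236),(493,283),8),"cap":((275,217),(362,250),99),"jar_red":((221,183),(412,308),30),"jar_yellow":((348,318),(308,207),30),"jar_purple":((219,318),(408,216),30)}
for l,(a,b,z) in T.items():
    for c,p in(("top",a),("scene",b)):
        o=near(trace(c,l),"rect",p)
        if o is None: print(l,c,None);continue
        ys,xs=np.nonzero(o["mask"]); r=o["rect"]
        print(l,c,np.round(r,1),"bbox c world",at(cm(c),r[:2],z)[:2].round(1),"centroid",at(cm(c),(xs.mean(),ys.mean()),z)[:2].round(1),round(o["score"],2))
for c,p in(("top",(276,223)),("scene",(361,262))):
    print("seat",c,[at(cm(c),o["xy"],48)[:2].round(1) for o in spot_point(c,"seat")][:1],"tip",[at(cm(c),o["xy"],110)[:2].round(1) for o in spot_point(c,"post_tip")][:1])
for l in("tub","strainer","drying_mat","scrub_brush"):
    o=trace("top",l); 
    if o:
        k,_=cv2.findContours(o[0]["mask"].astype(np.uint8),0,1); q=cv2.minAreaRect(max(k,key=cv2.contourArea)); print(l,[at(cm("top"),x,45 if l=="tub" else 5)[:2].round().tolist() for x in cv2.boxPoints(q)])
g=np.vstack([np.hstack([cv2.resize(im["top"][y-45:y+45,x-60:x+60],(400,300),interpolation=2) for x,y in r]) for r in(((150,258),(430,275)),((275,220),(339,262)))])
save("pics/crop0.png",g)
E
```

```text
support top [455.2 294.2  21.7  23.3] bbox c world [ 446.8 -386.1] centroid [ 446.  -383.4] 0.6
support scene [222.6 216.5  16.7  10.8] bbox c world [ 438.6 -384.6] centroid [ 442.2 -386.1] 0.48
spacer top [410.1 302.   14.1  17.4] bbox c world [ 428.4 -283.3] centroid [ 430.9 -282.5] 0.7
spacer scene [491.6 282.5  18.   18.2] bbox c world [576.3 352. ] centroid [574.8 354.3] 0.2
clamp_ring top [426.  259.7  25.7  19.4] bbox c world [ 525.2 -323.4] centroid [ 526.1 -322.5] 0.55
clamp_ring scene [236.8 241.1  12.9  14.1] bbox c world [ 525.8 -320.1] centroid [ 524.9 -325.2] 0.64
disc_a top [171.4 282.4  22.9  24.9] bbox c world [469.7 253.9] centroid [467.7 256.4] 0.84
disc_a scene [448.8 246.2  18.7  16.6] bbox c world [468.7 252.2] centroid [467.7 254. ] 0.52
spent_disc top [131.3 235.8  21.8  17.5] bbox c world [576.  350.9] centroid [577.4 356.1] 0.67
spent_disc scene [491.1 279.6  19.9  13.3] bbox c world [568.7 351.1] centroid [576.1 353.1] 0.84
cap top [273.5 216.2  23.   28.5] bbox c world [602.2  20.3] centroid [598.3  21.3] 0.68
cap scene [360.7 250.9  24.   26.7] bbox c wor
[... 331 characters left out ...]
jar_yellow scene [308.1 208.1  14.7  28.1] bbox c world [ 396.8 -142.8] centroid [ 393.1 -143.6] 0.76
jar_purple top [219.7 318.8  19.5  16.4] bbox c world [388.6 138.1] centroid [391.  141.4] 0.58
jar_purple scene [410.2 218.2  14.1  22.7] bbox c world [397.7 145.7] centroid [391.2 139.8] 0.57
seat top [] tip [array([596.4,  27.9])]
seat scene [array([586. ,  13.1])] tip [array([591.9,  23.4])]
tub [[639.0, 432.0], [663.0, 210.0], [407.0, 174.0], [388.0, 387.0]]
strainer [[657.0, 94.0], [669.0, -40.0], [539.0, -51.0], [527.0, 80.0]]
drying_mat [[627.0, -211.0], [651.0, -420.0], [368.0, -433.0], [346.0, -235.0]]
scrub_brush [[627.0, -256.0], [637.0, -388.0], [617.0, -388.0], [607.0, -257.0]]
```

View pics/crop0.png

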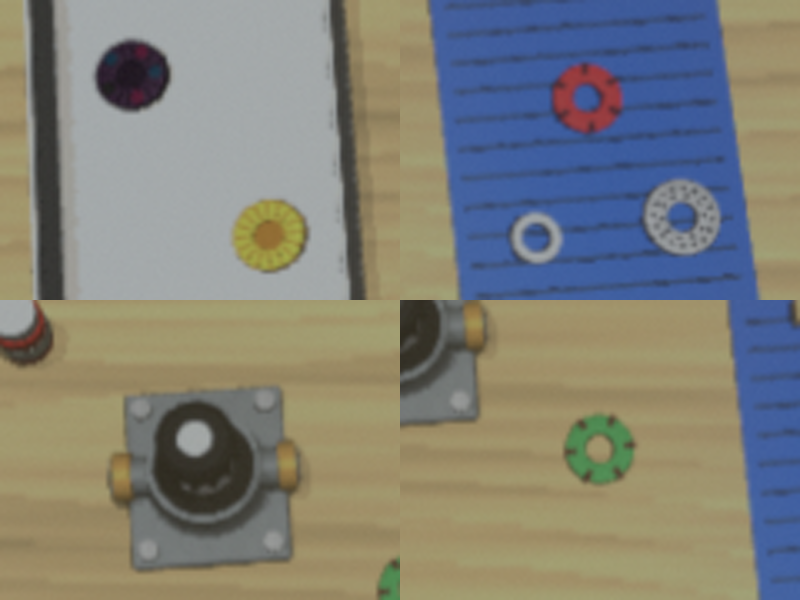

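The crop confirms the red ring, white spacer, perforated plate and one yellow disc. The purple disc sits separately, and the ring beside the strainer is green. Next is a move helper and the wrist-camera geometry.

```bash
cat >> h.py <<'E'
def go(x,y,z,yaw):
    """shift (cm) and turn in tool axes from the present pose to x,y,z with tool down, tool x at world angle yaw"""
    p,M,s=tool(); c,n=np.cos(yaw),np.sin(yaw)
    G=np.array([[c,n,0],[n,-c,0],[0,0,-1.]])
    print("move",(M.T@(np.array([x,y,z])-p)/10).round(2),R.from_matrix(M.T@G).as_rotvec().round(3),"rows",int(np.linalg.norm(np.array([x,y,z])-p)/41.7)+2)
E
python3 - <<'E'
from h import *
p,M,s=tool(); m=cm("wrist"); print(M.T@(np.array(m["eye"])-p), M.T@rot(m)[:,2], M.T@rot(m)[:,0])
go(560,20,260,0); go(480,20,260,0)
E
```

```text
[  83.64910837    0.48157378 -160.00800002] [-3.25108427e-01  6.89147951e-04  9.45676496e-01] [ 6.98963103e-04  9.99999636e-01 -4.88442832e-04]
move [ 51.21 -29.75  -4.58] [0.    0.    0.454] rows 16
move [ 44.02 -33.26  -4.58] [0.    0.    0.454] rows 15
```

```bash
python3 - <<'E'
from h import *
go(598,20,230,0)
E
```

```text
move [ 54.63 -28.08  -1.58] [0.    0.    0.454] rows 16
```

Call:
step_arm(commands="1 54.6 -28.1 -1.6 0 0 0.454;1 54.6 -28.1 -1.6 0 0 0.454;1 54.6 -28.1 -1.6 0 0 0.454;1 54.6 -28.1 -1.6 0 0 0.454;1 54.6 -28.1 -1.6 0 0 0.454;1 54.6 -28.1 -1.6 0 0 0.454;1 54.6 -28.1 -1.6 0 0 0.454;1 54.6 -28.1 -1.6 0 0 0.454;1 54.6 -28.1 -1.6 0 0 0.454;1 54.6 -28.1 -1.6 0 0 0.454;1 54.6 -28.1 -1.6 0 0 0.454;1 54.6 -28.1 -1.6 0 0 0.454;1 54.6 -28.1 -1.6 0 0 0.454;1 54.6 -28.1 -1.6 0 0 0.454;1 54.6 -28.1 -1.6 0 0 0.454;1 54.6 -28.1 -1.6 0 0 0.454;1 54.6 -28.1 -1.6 0 0 0.454;1 54.6 -28.1 -1.6 0 0 0.454;1 54.6 -28.1 -1.6 0 0 0.454;1 54.6 -28.1 -1.6 0 0 0.454", newtons=40)

```text
time_s: 4.57
eef_pos: [597.3, 18.9, 230.5]
ee_rot: [0.0, 1.0, -0.001, 0.0]
force: [-0.0, 0.2, 0.4]
grip_width: 1.002
grip_force: 0.0
```

```bash
python3 - <<'E'
from h import *
p,M,s=tool(); print(p.round(1),s["time_s"])
m=cm("wrist"); im=capture("wrist"); save("pics/w1.png",im)
for l,z in(("cap",81),("seat",48),("post_tip",110)):
    for o in spot_point("wrist",l)[:2]: print(l,np.round(o["xy"]),at(m,o["xy"],z)[:2].round(1),round(o["score"],2))
for o in trace("wrist","cap")[:1]: print(o["rect"],at(m,o["rect"][:2],100).round(1))
print(proj(m,(598,20,117)),proj(m,(598,20,42)))
E
```

```text
[597.3  18.9 230.5] 4.5667
cap [318. 221.] [594.9  21.3] 0.7
cap [234. 350.] [448.6 114.1] 0.64
seat [320. 198.] [609.4  18.9] 0.69
[319.4, 224.9, 64.9, 62.2] [596.3  19.5 100. ]
[318.6857123  228.62246902] [319.0721611  207.89689455]
```

View pics/w1.png

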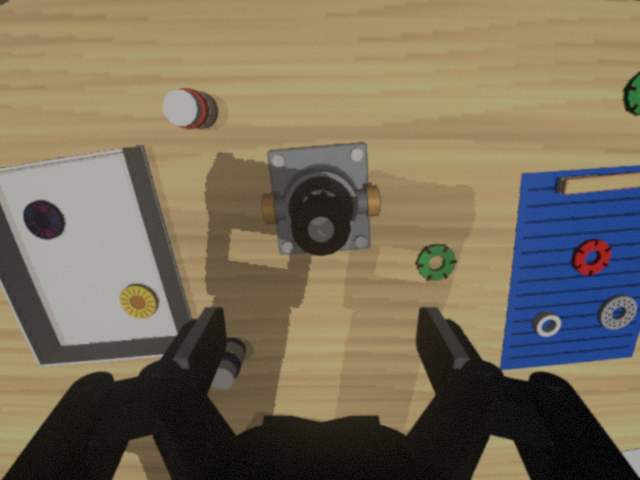

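Wrist view: the cap is at (319,225), matching about (596.5,20). The red ring, plate and spacer are on the mat at right. I'll descend and grip the cap.

Call:
step_arm(commands="1 -0.1 -0.1 4 0 0 0;1 -0.1 -0.1 8 0 0 0;1 -0.1 -0.1 11 0 0 0;1 -0.1 -0.1 13.1 0 0 0;1 -0.1 -0.1 13.1 0 0 0;1 -0.1 -0.1 13.1 0 0 0;0.4 -0.1 -0.1 13.1 0 0 0;0.4 -0.1 -0.1 13.1 0 0 0;0.4 -0.1 -0.1 13.1 0 0 0;0.4 -0.1 -0.1 13.1 0 0 0;0.4 -0.1 -0.1 13.1 0 0 0;0.4 -0.1 -0.1 13.1 0 0 0;0.4 -0.1 -0.1 13.1 0 0 0;0.4 -0.1 -0.1 13.1 0 0 0;0.4 -0.1 -0.1 13.1 0 0 0;0.4 -0.1 -0.1 13.1 0 0 0", newtons=40)

```text
time_s: 6.15
eef_pos: [596.7, 21.1, 99.2]
ee_rot: [-0.0, 1.0, -0.0, -0.0]
force: [-0.3, 0.7, -0.9]
grip_width: 0.399
grip_force: 0.0
```

```bash
python3 - <<'E'
from h import *
a=capture("wrist"); b=capture("scene"); m=cm("scene"); u,v=proj(m,(597,20,90)).astype(int)
t=capture("top"); m=cm("top"); x,y=proj(m,(597,20,90)).astype(int)
g=np.hstack([cv2.resize(a,(400,300)),cv2.resize(b[v-60:v+60,u-80:u+80],(400,300),interpolation=2)]);save("pics/w2.png",g)
E
```

```text
(no output)
```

View pics/w2.png

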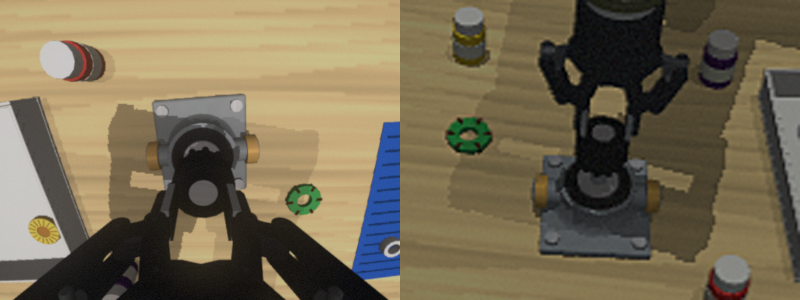

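Call:
step_arm(commands="0.2 0 0 0 0 0 0;0.2 0 0 0 0 0 0;0.2 0 0 0 0 0 0;0.2 0 0 0 0 0 0;0.2 0 0 0 0 0 0", newtons=40)

```text
time_s: 6.72
eef_pos: [597.3, 20.8, 100.1]
ee_rot: [0.0, 1.0, -0.0, 0.001]
force: [-0.4, -1.5, 5.4]
grip_width: 0.196
grip_force: 2.6
```

```bash
python3 - <<'E'
from h import *
m=cm("wrist"); a=capture("wrist"); save("pics/w3.png",a[150:480,120:520])
for z in (81,99,117): print(z,proj(m,(597,20,z)).round(), 338*51/((rot(m).T@(np.array([597,20,z])-m["eye"]))[2]))
E
```

```text
81 [321. 278.] 87.58978664492845
99 [321. 292.] 95.88988934586774
117 [321. 309.] 105.92771381386072
```

View pics/w3.png

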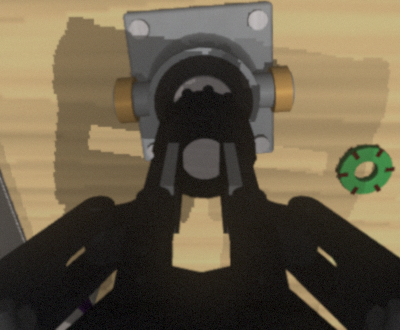

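The fingers closed to 17 mm without gripping and show a small upward force, so the tips look to be above the cap's top rather than beside it. I'll open, go 20 mm lower (still clear of the body by the given sizes) and close gently.

Call:
step_arm(commands="1 0 0 0 0 0 0;1 0 0 -0.5 0 0 0;1 0 0 -0.5 0 0 0;1 0 0 -0.5 0 0 0;1 0 0 -0.5 0 0 0;1 0 0 -0.5 0 0 0;1 0 0 0 0 0 0;1 0 0 1 0 0 0;1 0 0 2 0 0 0;1 0 0 2 0 0 0;0.45 0 0 2 0 0 0;0.45 0 0 2 0 0 0;0.45 0 0 2 0 0 0;0.45 0 0 2 0 0 0;0.45 0 0 2 0 0 0;0.45 0 0 2 0 0 0", newtons=30)

```text
time_s: 8.1
eef_pos: [597.1, 20.6, 80.0]
ee_rot: [0.0, 1.0, -0.0, 0.001]
force: [-2.0, -4.3, 5.0]
grip_width: 0.574
grip_force: 30.8
```

```bash
python3 - <<'E'
from h import *
m=cm("wrist"); a=capture("wrist"); b=capture("scene"); ms=cm("scene"); u,v=proj(ms,(597,20,100)).astype(int)
save("pics/w4.png",np.hstack([a[180:480,120:520],cv2.resize(b[v-45:v+45,u-60:u+60],(400,300),interpolation=2)]))
for z in (81,117): print(z,proj(m,(597,20,z)).round())
E
```

```text
81 [321. 293.]
117 [321. 333.]
```

View pics/w4.png

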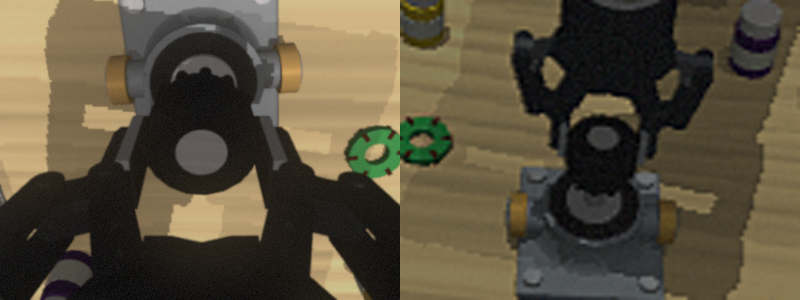

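Left crop: the pads now hold the cap, and the scene crop agrees. The measured width of 48.8 mm is right. So the fingertips sit about 17 mm behind the TCP rather than ahead of it, and I'll check that against the bench. Now lifting the cap.

Call:
step_arm(commands="0.45 0 0 -2 0 0 0;0.45 0 0 -4 0 0 0;0.45 0 0 -6 0 0 0;0.45 0 0 -7 0 0 0;0.45 0 0 -7 0 0 0;0.45 1 4 -7 0 0 0;0.45 2 8 -7 0 0 0;0.45 2.3 12 -7 0 0 0;0.45 2.3 13.1 -7 0 0 0;0.45 2.3 13.1 -7 0 0 0;0.45 2.3 13.1 -3 0 0 0;0.45 2.3 13.1 1 0 0 0;0.45 2.3 13.1 4 0 0 0;0.45 2.3 13.1 6 0 0 0;0.45 2.3 13.1 7 0 0 0;0.45 2.3 13.1 7 0 0 0;0.45 2.3 13.1 7 0 0 0", newtons=30)

```text
time_s: 9.62
eef_pos: [620.0, -109.3, 9.7]
ee_rot: [-0.0, 1.0, 0.0, 0.0]
force: [0.0, 1.1, -0.4]
grip_width: 0.566
grip_force: 32.4
```

Call:
step_arm(commands="0.45 0 0 0.5 0 0 0;0.45 0 0 0.8 0 0 0;0.45 0 0 0.9 0 0 0;0.45 0 0 0.9 0 0 0")

```text
time_s: 9.95
eef_pos: [619.7, -110.0, 0.4]
ee_rot: [0.0, 1.0, -0.0, 0.0]
force: [0.2, -0.5, -0.5]
grip_width: 0.57
grip_force: 32.4
```

Call:
step_arm(commands="0.45 0 0 0.1 0 0 0;0.45 0 0 0.2 0 0 0;0.45 0 0 0.3 0 0 0;0.45 0 0 0.3 0 0 0")

```text
time_s: 10.28
eef_pos: [620.3, -110.0, -1.0]
ee_rot: [0.0, 1.0, -0.0, 0.001]
force: [-3.9, 1.7, 11.1]
grip_width: 0.577
grip_force: 22.2
```

Call:
step_arm(commands="0.45 0 0 -0.15 0 0 0;1 0 0 -0.15 0 0 0;1 0 0 -0.15 0 0 0;1 0 0 -0.15 0 0 0;1 0 0 -0.15 0 0 0;1 0 0 -4 0 0 0;1 0 0 -8 0 0 0;1 0 0 -12 0 0 0;1 0 0 -16 0 0 0;1 -1 -4 -18 0 0 0;1 -2 -8 -18 0 0 0;1 -2 -11 -18 0 0 0;1 -2 -13 -18 0 0 0;1 -2 -13 -18 0 0 0;1 -2 -13 -18 0 0 0")

```text
time_s: 11.53
eef_pos: [599.6, 20.6, 177.2]
ee_rot: [0.0, 1.0, 0.001, -0.0]
force: [-0.4, -0.9, -0.4]
grip_width: 1.003
grip_force: 0.0
```

```bash
python3 - <<'E'
from h import *
p,M,s=tool(); print(p.round(1),s["time_s"],s["force"])
m=cm("wrist"); im=capture("wrist"); save("pics/w5.png",im)
for l,z in(("post_tip",110),("seat",48),("strainer",0),("cap",0)):
    for o in spot_point("wrist",l)[:2]: print(l,np.round(o["xy"],1),at(m,o["xy"],z)[:2].round(1),round(o["score"],2))
u,v=proj(m,(597,20,90)).astype(int); save("pics/w5.png",cv2.resize(im[v-75:v+75,u-100:u+100],(800,600),interpolation=2)); print(u,v)
for c in("top","scene"):
    capture(c); mm=cm(c)
    for l,z in(("post_tip",110),("seat",48),("cap",0)):
        for o in spot_point(c,l)[:1]: print(c,l,np.round(o["xy"],1),at(mm,o["xy"],z)[:2].round(1),round(o["score"],2))
E
```

```text
[599.6  20.6 177.2] 11.5333 [-0.37680205 -0.9136607  -0.36372457]
post_tip [322.7 252.7] [596.3  18.6] 0.61
seat [323.3 224.2] [599.6  17.7] 0.69
strainer [322.4 212.4] [598.3  18.2] 0.74
cap [448.1 192.1] [ 619.8 -108.8] 0.94
cap [320.1 252.3] [554.6  20.5] 0.39
320 242
top post_tip [271.9 215. ] [602.   22.8] 0.66
top seat [274.  219.6] [606.9  23.5] 0.96
scene post_tip [366.4 247. ] [593.3  29.2] 0.58
scene seat [359.5 259.9] [583.5  16.4] 0.55
scene cap [306.  274.1] [ 609.6 -116.3] 0.7
```

View pics/w5.png

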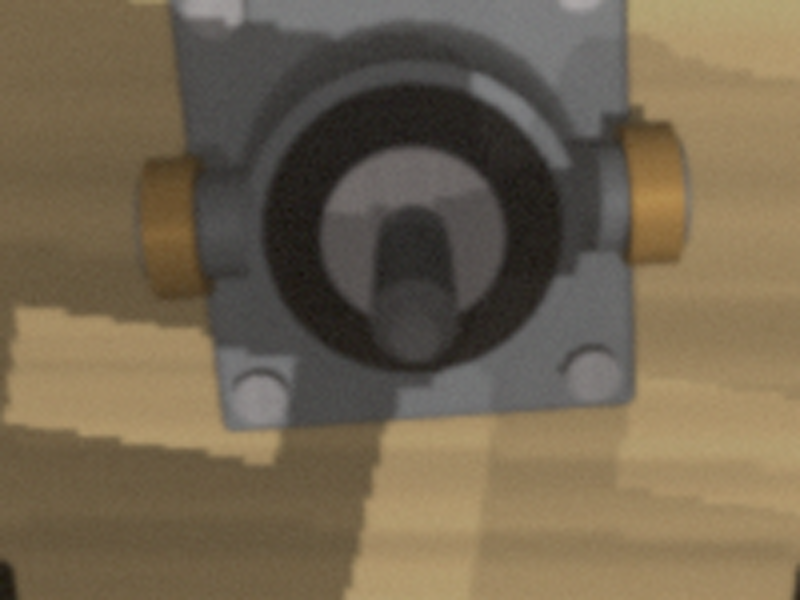

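Crop: the boss centre is near (413,244) and the post tip near (412,322). I'll convert both to world positions, fitting the boss edge.

```bash
python3 - <<'E'
from h import *
m=cm("wrist"); 
for n,(a,b),z in(("boss",(413,244),48),("ring",(413.5,227.5),42),("tipbright",(412,325),110),("tip2",(412,315),110)): print(n,at(m,(220+a/4-.4,167+b/4-.4),z)[:2].round(1))
im=capture("wrist")
# boss: pixels brighter than dark annulus, inside; fit ellipse to dark annulus outer/inner borders
g=cv2.GaussianBlur(im.max(2),(3,3),0)
d=((g<62)*255).astype(np.uint8)
ks,_=cv2.findContours(d,cv2.RETR_CCOMP,cv2.CHAIN_APPROX_NONE)
for k in ks:
    if 400<cv2.contourArea(k)<6000:
        h=cv2.convexHull(k); e=cv2.fitEllipse(h) if len(h)>5 else None
        if e and abs(e[0][0]-323)<40: print(e)
E
```

```text
boss [596.5  17.4]
ring [598.6  17.3]
tipbright [600.1  18. ]
tip2 [602.  18.]
((321.9462585449219, 223.53955078125), (72.22816467285156, 76.81588745117188), 86.23490905761719)
((321.68084716796875, 225.3257598876953), (46.4872932434082, 47.802642822265625), 94.0742416381836)
```

```bash
python3 - <<'E'
from h import *
go(446,-384,150,0)
E
```

```text
move [-15.36  40.4    2.72] [-0. -0. -0.] rows 12
```

Call:
step_arm(commands="1 -1.5 4 0 0 0 0;1 -3 8 0 0 0 0;1 -15.4 40.4 2.7 0 0 0;1 -15.4 40.4 2.7 0 0 0;1 -15.4 40.4 2.7 0 0 0;1 -15.4 40.4 2.7 0 0 0;1 -15.4 40.4 2.7 0 0 0;1 -15.4 40.4 2.7 0 0 0;1 -15.4 40.4 2.7 0 0 0;1 -15.4 40.4 2.7 0 0 0;1 -15.4 40.4 2.7 0 0 0;1 -15.4 40.4 2.7 0 0 0;1 -15.4 40.4 2.7 0 0 0;1 -15.4 40.4 2.7 0 0 0;1 -15.4 40.4 2.7 0 0 0;1 -15.4 40.4 2.7 0 0 0")

```text
time_s: 13.57
eef_pos: [446.3, -382.8, 150.5]
ee_rot: [0.0, 1.0, 0.001, 0.0]
force: [-0.2, 0.3, 0.5]
grip_width: 0.999
grip_force: 0.0
```

```bash
cat >> h.py <<'E'
def ring(label,z,guess,save_as=None):
    """centre of a ring's top-face from the wrist camera: network mask, ellipse fit"""
    m=cm("wrist"); im=capture("wrist"); p,_,s=tool(); print("tcp",p.round(1),s["time_s"])
    if save_as: save(save_as,im)
    g=proj(m,(*guess,z)); 
    for o in sorted(trace("wrist",label),key=lambda o:np.hypot(*(np.array(o["rect"][:2])-g)))[:2]:
        k,_=cv2.findContours(o["mask"].astype(np.uint8),0,cv2.CHAIN_APPROX_NONE); k=max(k,key=cv2.contourArea)
        e=cv2.fitEllipse(cv2.convexHull(k)); mc=im[o["mask"]].mean(0).round()
        print(label,round(o["score"],2),"ell",np.round(e[0],1),np.round(e[1],1),"world",at(m,e[0],z)[:2].round(1),"rect",at(m,o["rect"][:2],z)[:2].round(1),"rgb",mc)
    for o in spot_point("wrist",label)[:2]: print(" pt",np.round(o["xy"]),at(m,o["xy"],z)[:2].round(1),round(o["score"],2))
E
python3 - <<'E'
from h import *
ring("support",4,(446,-384),"pics/w6.png")
ring("spacer",6,(430,-283)); ring("clamp_ring",4,(525,-322))
E
```

```text
tcp [ 446.2 -383.   150.5] 13.6167
support 0.94 ell [321.7 219. ] [54.3 55.4] world [ 446.3 -384.4] rect [ 445.5 -383.8] rgb [87. 87. 94.]
support 0.52 ell [216.8 235.4] [35.7 37.5] world [ 430.  -284.2] rect [ 430.8 -286.3] rgb [131. 130. 134.]
 pt [321. 222.] [ 443.7 -383.5] 0.66
tcp [ 445.9 -383.5  150.3] 13.7667
 pt [216. 233.] [ 432.5 -285. ] 0.94
tcp [ 445.7 -383.8  150.2] 13.9167
clamp_ring 0.59 ell [250.5 128.5] [56.6 59.6] world [ 526.9 -323.7] rect [ 526.1 -324.4] rgb [146.  55.  69.]
clamp_ring 0.81 ell [ 31.8 139.8] [50.7 61.2] world [ 520.5 -123.5] rect [ 519.6 -123.2] rgb [ 66. 112.  61.]
 pt [ 33. 140.] [ 520.5 -124.5] 0.93
 pt [473. 147.] [ 512.4 -519. ] 0.86
```

View pics/w6.png

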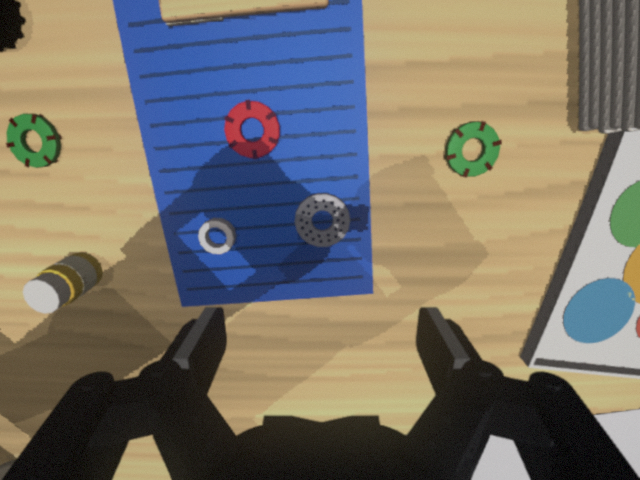

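View: the plate is at (322,219), spacer (217,235) and red ring (250,128); green look-alikes are at (33,140) and (473,147). Positions agree with the top view. I'll descend on the plate and feel for the bench.

Call:
step_arm(commands="0.78 0 0 4 0 0 0;0.78 0 0 8 0 0 0;0.78 0 0 12 0 0 0;0.78 0 0 14.5 0 0 0;0.78 0 0 16 0 0 0;0.78 0 0 16 0 0 0;0.78 0 0 16 0 0 0")

```text
time_s: 14.6
eef_pos: [445.6, -383.9, -9.8]
ee_rot: [-0.0, 1.0, -0.0, -0.0]
force: [0.8, 0.3, 0.4]
grip_width: 0.781
grip_force: 0.0
```

Call:
step_arm(commands="0.78 0 0 0.2 0 0 0;0.78 0 0 0.4 0 0 0;0.78 0 0 0.6 0 0 0;0.78 0 0 0.6 0 0 0")

```text
time_s: 14.93
eef_pos: [445.7, -384.0, -15.5]
ee_rot: [0.0, 1.0, -0.0, 0.0]
force: [0.0, 0.4, 0.2]
grip_width: 0.786
grip_force: 0.0
```

Call:
step_arm(commands="0.78 0 0 0.2 0 0 0;0.78 0 0 0.4 0 0 0;0.78 0 0 0.4 0 0 0")

```text
time_s: 15.18
eef_pos: [445.5, -383.8, -20.1]
ee_rot: [-0.0, 1.0, -0.0, -0.0]
force: [0.4, -0.3, 0.8]
grip_width: 0.781
grip_force: 0.0
```

Call:
step_arm(commands="0.78 0 0 0.2 0 0 0;0.78 0 0 0.4 0 0 0;0.78 0 0 0.4 0 0 0")

```text
time_s: 15.43
eef_pos: [445.7, -384.0, -23.7]
ee_rot: [0.0, 1.0, -0.0, 0.0]
force: [-0.0, -0.5, -0.5]
grip_width: 0.778
grip_force: 0.0
```

Call:
step_arm(commands="0.78 0 0 -0.5 0 0 0;0.78 0 0 -0.5 0 0 0;0.5 0 0 -0.5 0 0 0;0.5 0 0 -0.5 0 0 0;0.5 0 0 -0.5 0 0 0;0.5 0 0 -0.5 0 0 0;0.5 0 0 -0.5 0 0 0;0.5 0 0 -0.5 0 0 0", newtons=40)

```text
time_s: 16.1
eef_pos: [445.7, -384.0, -18.1]
ee_rot: [0.0, 1.0, 0.0, 0.0]
force: [-1.4, 1.5, 8.2]
grip_width: 0.576
grip_force: 40.4
```

Call:
step_arm(commands="0.5 0 0 -2 0 0 0;0.5 0 0 -6 0 0 0;0.5 0 0 -10 0 0 0;0.5 0 0 -14 0 0 0;0.5 0 0 -16.8 0 0 0;0.5 0 0 -16.8 0 0 0;0.5 15.3 -40.2 -16.8 0 0 0;0.5 15.3 -40.2 -16.8 0 0 0;0.5 15.3 -40.2 -16.8 0 0 0;0.5 15.3 -40.2 -16.8 0 0 0;0.5 15.3 -40.2 -16.8 0 0 0;0.5 15.3 -40.2 -16.8 0 0 0;0.5 15.3 -40.2 -16.8 0 0 0;0.5 15.3 -40.2 -16.8 0 0 0;0.5 15.3 -40.2 -16.8 0 0 0;0.5 15.3 -40.2 -16.8 0 0 0;0.5 15.3 -40.2 -16.8 0 0 0;0.5 15.3 -40.2 -16.8 0 0 0;0.5 15.3 -40.2 -16.8 0 0 0;0.5 15.3 -40.2 -16.8 0 0 0")

```text
time_s: 17.77
eef_pos: [598.3, 16.9, 148.6]
ee_rot: [0.0, 1.0, -0.001, -0.001]
force: [0.2, 0.1, -1.2]
grip_width: 0.576
grip_force: 42.1
```

```bash
python3 - <<'E'
from h import *
p,M,s=tool(); m=cm("wrist"); im=capture("wrist"); print(p.round(1),s["grip_width"],s["grip_force"],s["force"].round(1))
print("ring top exp",proj(m,(p[0],p[1],p[2]+26)).round(),"bottom",proj(m,(p[0],p[1],p[2]+18)).round(),"post tip",proj(m,(598.5,18.5,110)).round())
for o in trace("wrist","support")[:1]: print(o["rect"],o["score"],at(m,o["rect"][:2],p[2]+22))
for o in spot_point("wrist","post_tip")[:2]: print(o,at(m,o["xy"],110).round(1))
save("pics/w7.png",im[150:450,120:520])
E
```

```text
[598.3  16.9 148.6] 0.5755745855188227 42.05020755529404 [ 0.2  0.1 -1.2]
ring top exp [319. 319.] bottom [319. 310.] post tip [317. 264.]
[322.1, 314.2, 106.6, 102.0] 0.73 [598.44067338  15.68006545 170.59573264]
{'xy': [317.0, 265.2], 'score': 0.97} [597.3  18.7 110. ]
```

View pics/w7.png

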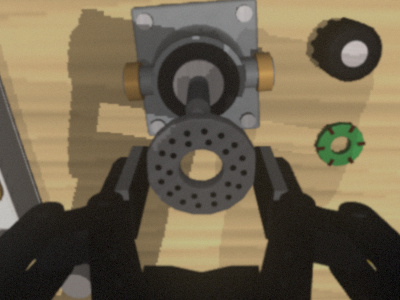

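The plate is held flat at crop (201,165), with the post tip at crop (197,115). I'll align it and lower it just above the tip.

Call:
step_arm(commands="0.5 0 -0.15 1 0 0 0;0.5 0 -0.15 3 0 0 0;0.5 0 -0.15 4 0 0 0;0.5 0 -0.15 4.8 0 0 0;0.5 0 -0.15 4.8 0 0 0;0.5 0 -0.15 4.8 0 0 0")

```text
time_s: 18.42
eef_pos: [598.7, 19.4, 101.1]
ee_rot: [-0.0, 1.0, -0.0, -0.0]
force: [0.8, -0.6, -0.2]
grip_width: 0.577
grip_force: 42.0
```

```bash
python3 - <<'E'
from h import *
p,M,s=tool(); m=cm("wrist"); im=capture("wrist"); print(p.round(1),s["force"].round(1))
for o in trace("wrist","support")[:1]: print(o["rect"],o["score"],at(m,o["rect"][:2],p[2]+22).round(1))
for o in spot_point("wrist","post_tip")[:1]+spot_point("wrist","seat")[:1]: print(o,at(m,o["xy"],110).round(1),at(m,o["xy"],48).round(1))
u,v=proj(m,(*p[:2],p[2]+22)).astype(int); save("pics/w8.png",cv2.resize(im[v-90:v+60,u-100:u+100],(800,600),interpolation=2))
E
```

```text
[598.7  19.4 101.1] [ 0.8 -0.6 -0.2]
[321.0, 312.8, 109.2, 100.0] 0.79 [599.6  18.7 123.1]
{'xy': [321.8, 303.2], 'score': 0.88} [597.3  18.2 110. ] [562.3  18.   48. ]
{'xy': [321.5, 256.6], 'score': 0.84} [622.6  18.4 110. ] [597.9  18.3  48. ]
```

View pics/w8.png

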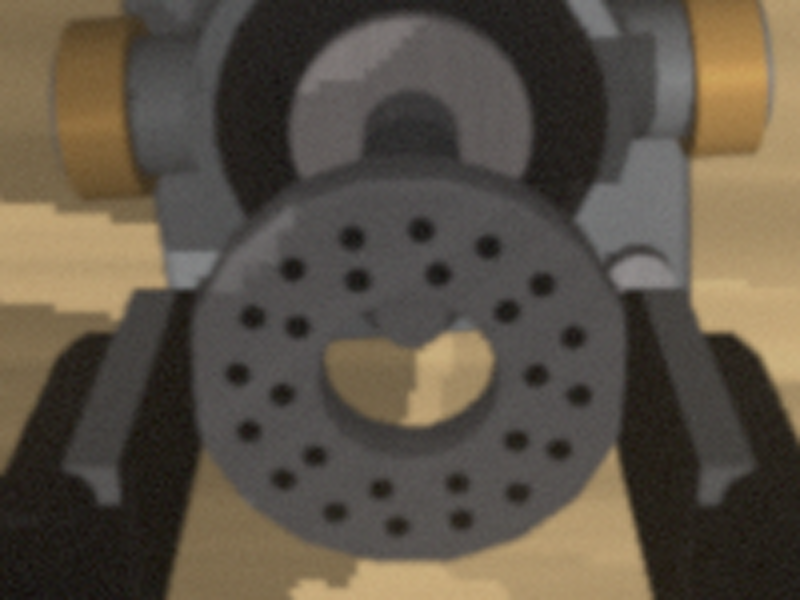

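Call:
step_arm(commands="0.5 -0.1 0 0.5 0 0 0;0.5 -0.1 0 1 0 0 0;0.5 -0.1 0 1.5 0 0 0;0.5 -0.1 0 2 0 0 0;0.5 -0.1 0 2.5 0 0 0;0.5 -0.1 0 3 0 0 0;0.5 -0.1 0 3 0 0 0")

```text
time_s: 19.2
eef_pos: [597.1, 19.6, 69.9]
ee_rot: [-0.0, 1.0, -0.0, -0.001]
force: [-0.1, -0.5, -1.2]
grip_width: 0.571
grip_force: 42.0
```

Call:
step_arm(commands="0.5 0 0 1 0 0 0;0.5 0 0 2 0 0 0;0.5 0 0 3 0 0 0;0.5 0 0 3.6 0 0 0;0.5 0 0 3.8 0 0 0;0.5 0 0 3.8 0 0 0")

```text
time_s: 19.7
eef_pos: [597.4, 19.6, 32.4]
ee_rot: [-0.0, 1.0, -0.0, -0.001]
force: [0.3, -0.1, 0.1]
grip_width: 0.576
grip_force: 42.0
```

Call:
step_arm(commands="0.5 0 0 0.1 0 0 0;0.5 0 0 0.2 0 0 0;0.5 0 0 0.3 0 0 0;0.5 0 0 0.3 0 0 0")

```text
time_s: 20.03
eef_pos: [597.8, 19.6, 30.3]
ee_rot: [0.0, 1.0, -0.0, 0.0]
force: [-0.2, 1.4, -1.8]
grip_width: 0.572
grip_force: 42.0
```

Call:
step_arm(commands="0.5 0 0 0.1 0 0 0;0.5 0 0 0.2 0 0 0;0.5 0 0 0.2 0 0 0")

```text
time_s: 20.28
eef_pos: [597.9, 19.5, 29.9]
ee_rot: [0.0, 1.0, -0.0, 0.0]
force: [-5.7, -0.4, 12.8]
grip_width: 0.574
grip_force: 43.4
```

Call:
step_arm(commands="0.5 0 0 -0.2 0 0 0;0.9 0 0 -0.2 0 0 0;0.9 0 0 -0.2 0 0 0;0.9 0 0 -0.2 0 0 0;0.9 0 0 -0.2 0 0 0;0.9 0 0 -0.2 0 0 0;0.9 0 0 -4 0 0 0;0.9 0 0 -8 0 0 0;0.9 0 0 -12 0 0 0;0.9 0 0 -14 0 0 0;0.9 0 0 -14 0 0 0")

```text
time_s: 21.2
eef_pos: [599.7, 19.3, 173.6]
ee_rot: [0.001, 1.0, -0.0, 0.005]
force: [-0.1, 0.4, -0.4]
grip_width: 0.899
grip_force: 0.0
```

```bash
python3 - <<'E'
from h import *
p,M,s=tool(); print(s["joints"].round(2))
ring("support",52,(598,18.5))
go(469,254,160,0.78); go(469,254,160,1.45)
E
```

```text
[-0.16  0.5   1.33  0.    1.3   1.41]
tcp [598.6  19.4 170.4] 21.25
support 0.81 ell [320.2 229.2] [57.5 59.4] world [598.5  19. ] rect [598.2  18.8] rgb [75. 72. 71.]
 pt [321. 230.] [597.8  18.3] 0.75
move [-12.82 -23.44   0.73] [-0.001  0.002 -0.78 ] rows 8
move [-12.82 -23.44   0.73] [-2.00e-03  1.00e-03 -1.45e+00] rows 8
```

```bash
python3 - <<'E'
from h import *
go(469,254,160,1.6)
E
```

```text
move [-12.82 -23.44   0.73] [-2.0e-03  1.0e-03 -1.6e+00] rows 8
```

Call:
step_arm(commands="0.9 -12.9 -23.4 1 0 0 -1.6;0.9 -12.9 -23.4 1 0 0 -1.6;0.9 -12.9 -23.4 1 0 0 -1.6;0.9 -12.9 -23.4 1 0 0 -1.6;0.9 -12.9 -23.4 1 0 0 -1.6;0.9 -12.9 -23.4 1 0 0 -1.6;0.9 -12.9 -23.4 1 0 0 -1.6;0.9 -12.9 -23.4 1 0 0 -1.6;0.9 -12.9 -23.4 1 0 0 -1.6;0.9 -12.9 -23.4 1 0 0 -1.6;0.9 -12.9 -23.4 1 0 0 -1.6;0.9 -12.9 -23.4 1 0 0 -1.6;0.9 -12.9 -23.4 1 0 0 -1.6;0.9 -12.9 -23.4 1 0 0 -1.6;0.9 -12.9 -23.4 1 0 0 -1.6;0.9 -12.9 -23.4 1 0 0 -1.6")

```text
time_s: 22.68
eef_pos: [468.4, 253.5, 157.4]
ee_rot: [-0.0, 0.698, 0.716, -0.001]
force: [-1.0, 0.5, 0.6]
grip_width: 0.898
grip_force: 0.0
```

```bash
python3 - <<'E'
from h import *
ring("disc_a",8,(469,254),"pics/w9.png")
p,M,s=tool(); m=cm("wrist"); print(M.round(2))
for o in trace("wrist","tub")[:1]:
    k,_=cv2.findContours(o["mask"].astype(np.uint8),0,1); q=cv2.minAreaRect(max(k,key=cv2.contourArea)); print([(x.round(),at(m,x,45)[:2].round().tolist()) for x in cv2.boxPoints(q)])
E
```

```text
tcp [468.5 253.5 157.6] 22.7333
disc_a 0.6 ell [320.3 216.6] [51.4 51.8] world [467.8 254.2] rect [467.7 250.7] rgb [112.  92.  51.]
 pt [319. 218.] [466.6 253.1] 0.68
[[-0.03  1.   -0.  ]
 [ 1.    0.03 -0.  ]
 [-0.   -0.   -1.  ]]
[(array([217.,  46.], dtype=float32), [389.0, 390.0]), (array([558.,  17.], dtype=float32), [636.0, 419.0]), (array([579., 269.], dtype=float32), [704.0, 223.0]), (array([238., 298.], dtype=float32), [395.0, 186.0])]
```

View pics/w9.png

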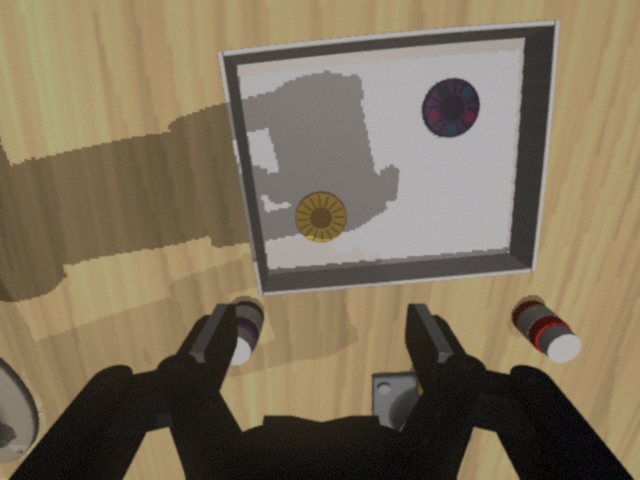

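The disc is at (320,217) with its walls about 50 to 59 mm away. The dark disc at (451,107) stays. I'll descend with a reduced opening.

Call:
step_arm(commands="0.73 0.07 -0.07 3 0 0 0;0.73 0.07 -0.07 6 0 0 0;0.73 0.07 -0.07 9 0 0 0;0.73 0.07 -0.07 12 0 0 0;0.73 0.07 -0.07 14.5 0 0 0;0.73 0.07 -0.07 16 0 0 0;0.73 0.07 -0.07 17 0 0 0;0.73 0.07 -0.07 17 0 0 0;0.73 0.07 -0.07 17 0 0 0")

```text
time_s: 23.63
eef_pos: [468.3, 254.3, -11.4]
ee_rot: [0.0, 0.697, 0.717, 0.0]
force: [-0.0, -0.2, 0.1]
grip_width: 0.733
grip_force: 0.0
```

Call:
step_arm(commands="0.45 0 0 0 0 0 0;0.45 0 0 0 0 0 0;0.45 0 0 0 0 0 0;0.45 0 0 0 0 0 0;0.45 0 0 0 0 0 0;0.45 0 0 0 0 0 0", newtons=40)

```text
time_s: 24.13
eef_pos: [468.9, 254.5, -9.9]
ee_rot: [0.001, 0.697, 0.717, 0.001]
force: [-2.1, -0.4, 7.9]
grip_width: 0.515
grip_force: 39.6
```

Call:
step_arm(commands="0.45 0 0 -1 0 0 0;0.45 0 0 -4 0 0 0;0.45 0 0 -8 0 0 0;0.45 0 0 -12 0 0 0;0.45 0 0 -15 0 0 0;0.45 0 0 -16 0 0 0;0.45 -23.9 12.3 -16 0 0 0;0.45 -23.9 12.3 -16 0 0 0;0.45 -23.9 12.3 -16 0 0 0;0.45 -23.9 12.3 -16 0 0 0;0.45 -23.9 12.3 -16 0 0 0;0.45 -23.9 12.3 -16 0 0 0;0.45 -23.9 12.3 -16 0 0 0;0.45 -23.9 12.3 -16 0 0 0;0.45 -23.9 12.3 -16 0 0 0;0.45 -23.9 12.3 -13 0 0 0;0.45 -23.9 12.3 -11.5 0 0 0;0.45 -23.9 12.3 -11.5 0 0 0;0.45 -23.9 12.3 -11.5 0 0 0")

```text
time_s: 25.72
eef_pos: [597.4, 20.2, 103.5]
ee_rot: [-0.0, 0.696, 0.718, -0.0]
force: [0.5, -0.7, -0.1]
grip_width: 0.52
grip_force: 40.9
```

```bash
cat >> h.py <<'E'
def fit(label,off,saveas=None):
    """held ring (centre off above the TCP) against the post"""
    p,M,s=tool(); m=cm("wrist"); im=capture("wrist"); print("tcp",p.round(1),"grip",s["grip_width"].round(3),round(s["grip_force"],1),s["force"].round(1),s["time_s"])
    if saveas: save(saveas,im)
    for o in trace("wrist",label)[:2]: print(label,np.round(o["rect"]),round(o["score"],2),at(m,o["rect"][:2],p[2]+off)[:2].round(1),im[o["mask"]].mean(0).round())
    for l,z in(("post_tip",110),("seat",48)):
        for o in spot_point("wrist",l)[:1]: print(l,np.round(o["xy"]),at(m,o["xy"],z)[:2].round(1),round(o["score"],2))
E
python3 - <<'E'
from h import *
fit("disc_a",18,"pics/w10.png")
E
```

```text
Traceback (most recent call last):
  File "h.py", line 37, in fit
    p,M,s=tool(); m=cm("wrist"); im=capture("wrist"); print("tcp",p.round(1),"grip",s["grip_width"].round(3),round(s["grip_force"],1),s["force"].round(1),s["time_s"])
                                                                                    ^^^^^^^^^^^^^^^^^^^^^
AttributeError: 'float' object has no attribute 'round'
```

```bash
sed -i 's/s\["grip_width"\].round(3)/round(s["grip_width"],3)/' h.py
python3 - <<'E'
from h import *
fit("disc_a",18,"pics/w10.png")
E
```

```text
tcp [598.1  19.8 104.5] grip 0.516 40.9 [-0.6 -0.4  0. ] 25.7667
disc_a [322. 308.  99.  89.] 0.63 [598.9  20.2] [101.  80.  35.]
seat [320. 253.] [597.4  19.4] 0.89
```

Call:
step_arm(commands="0.45 -0.07 -0.04 0.5 0 0 0;0.45 -0.07 -0.04 1 0 0 0;0.45 -0.07 -0.04 1.6 0 0 0;0.45 -0.07 -0.04 2.2 0 0 0;0.45 -0.07 -0.04 2.8 0 0 0;0.45 -0.07 -0.04 3.5 0 0 0;0.45 -0.07 -0.04 4.4 0 0 0;0.45 -0.07 -0.04 4.4 0 0 0")

```text
time_s: 26.63
eef_pos: [596.5, 18.3, 57.0]
ee_rot: [-0.001, 0.697, 0.717, -0.001]
force: [0.0, -0.1, 0.1]
grip_width: 0.517
grip_force: 40.9
```

Call:
step_arm(commands="0.45 0 0 0.5 0 0 0;0.45 0 0 1 0 0 0;0.45 0 0 1.4 0 0 0;0.45 0 0 1.6 0 0 0;0.45 0 0 1.6 0 0 0")

```text
time_s: 27.05
eef_pos: [597.3, 18.2, 42.7]
ee_rot: [-0.0, 0.697, 0.717, -0.0]
force: [0.0, -0.1, -0.6]
grip_width: 0.517
grip_force: 40.9
```

Call:
step_arm(commands="0.45 0 0 0.1 0 0 0;0.45 0 0 0.2 0 0 0;0.45 0 0 0.2 0 0 0")

```text
time_s: 27.3
eef_pos: [597.8, 18.2, 42.1]
ee_rot: [0.0, 0.697, 0.717, 0.0]
force: [-3.1, 0.3, 6.5]
grip_width: 0.522
grip_force: 41.9
```

Call:
step_arm(commands="0.45 0 0 0.1 0 0 0;0.45 0 0 0.2 0 0 0;0.45 0 0 0.2 0 0 0")

```text
time_s: 27.55
eef_pos: [597.9, 18.1, 41.9]
ee_rot: [0.001, 0.697, 0.717, 0.0]
force: [-9.9, 0.3, 20.5]
grip_width: 0.517
grip_force: 44.1
```

Call:
step_arm(commands="0.45 0 0 -0.35 0 0 0;0.75 0 0 -0.35 0 0 0;0.75 0 0 -0.35 0 0 0;0.75 0 0 -0.35 0 0 0;0.75 0 0 -0.35 0 0 0;0.75 0 0 -4 0 0 0;0.75 0 0 -8 0 0 0;0.75 0 0 -11 0 0 0;0.75 0 0 -13 0 0 0;0.75 0 0 -13 0 0 0")

```text
time_s: 28.38
eef_pos: [599.3, 18.0, 173.9]
ee_rot: [0.003, 0.697, 0.717, 0.002]
force: [0.2, 0.2, 0.6]
grip_width: 0.748
grip_force: 0.0
```

```bash
python3 - <<'E'
from h import *
ring("disc_a",64,(598,19)); ring("support",52,(598,19))
go(430,-284,150,1.6)
capture("top"); m=cm("top")
for l,g,z in(("spacer",(430,-284),6),("clamp_ring",(526,-323),4)):
    print(l,[at(m,o["rect"][:2],z)[:2].round(1) for o in search_frame("top",l)])
E
```

```text
tcp [598.4  18.1 171. ] 28.4333
disc_a 0.89 ell [318.  227.9] [57.2 57.8] world [597.9  19.4] rect [597.2  19.4] rgb [109.  88.  42.]
 pt [316. 231.] [596.6  16.5] 0.57
tcp [596.9  18.3 167.6] 28.5833
support 0.74 ell [321.2 221.3] [48.8 58.3] world [597.2  23.9] rect [596.7  31.2] rgb [79. 74. 71.]
 pt [140. 340.] [ 422.7 -102.3] 0.59
move [-29.73 -17.56   1.8 ] [-0.003 -0.001 -0.   ] rows 10
spacer [array([ 430.8, -285. ])]
clamp_ring [array([ 525.9, -323.2]), array([ 507.1, -512.9]), array([ 723.4, -336.7]), array([ 517.2, -120.8])]
```

Call:
step_arm(commands="0.75 -29.7 -17.6 1.8 0 0 0;0.75 -29.7 -17.6 1.8 0 0 0;0.75 -29.7 -17.6 1.8 0 0 0;0.75 -29.7 -17.6 1.8 0 0 0;0.75 -29.7 -17.6 1.8 0 0 0;0.75 -29.7 -17.6 1.8 0 0 0;0.75 -29.7 -17.6 1.8 0 0 0;0.75 -29.7 -17.6 1.8 0 0 0;0.75 -29.7 -17.6 1.8 0 0 0;0.75 -29.7 -17.6 1.8 0 0 0;0.75 -29.7 -17.6 1.8 0 0 0;0.75 -29.7 -17.6 1.8 0 0 0;0.75 -29.7 -17.6 1.8 0 0 0")

```text
time_s: 29.92
eef_pos: [430.9, -282.6, 151.2]
ee_rot: [-0.0, 0.696, 0.718, 0.0]
force: [-0.2, -1.2, 0.1]
grip_width: 0.749
grip_force: 0.0
```

```bash
python3 - <<'E'
from h import *
ring("spacer",6,(430,-284)); ring("clamp_ring",4,(526,-323))
E
```

```text
tcp [ 430.9 -282.7  151.3] 29.9667
spacer 0.89 ell [319.7 220.5] [37.  37.7] world [ 430.1 -284.5] rect [ 430.8 -285. ] rgb [123. 121. 127.]
 pt [319. 220.] [ 429.5 -284.2] 0.69
tcp [ 430.6 -283.1  151.2] 30.1167
clamp_ring 0.67 ell [435.9 230.5] [48.  51.6] world [ 541.1 -291.8] rect [ 540.7 -291. ] rgb [163.  51.  64.]
clamp_ring 0.76 ell [381.5 409.7] [31.2 35.5] world [ 509.7 -513.9] rect [ 513.7 -515.1] rgb [ 66. 106.  60.]
 pt [597. 282.] [ 720.3 -342. ] 0.76
 pt [437.  30.] [ 519.5 -122.6] 0.73
```

The red clamp ring has been knocked to about (541,-292), so I'll re-measure it later. Grasping the spacer now.

Call:
step_arm(commands="0.65 -0.13 -0.03 4 0 0 0;0.65 -0.13 -0.03 8 0 0 0;0.65 -0.13 -0.03 12 0 0 0;0.65 -0.13 -0.03 14.5 0 0 0;0.65 -0.13 -0.03 16 0 0 0;0.65 -0.13 -0.03 16.4 0 0 0;0.65 -0.13 -0.03 16.4 0 0 0;0.25 -0.13 -0.03 16.4 0 0 0;0.25 -0.13 -0.03 16.4 0 0 0;0.25 -0.13 -0.03 16.4 0 0 0;0.25 -0.13 -0.03 16.4 0 0 0;0.25 -0.13 -0.03 16.4 0 0 0;0.25 -0.13 -0.03 16.4 0 0 0;0.25 -0.13 -0.03 16.4 0 0 0", newtons=40)

```text
time_s: 31.38
eef_pos: [430.7, -285.7, -11.2]
ee_rot: [0.001, 0.697, 0.717, -0.0]
force: [-0.5, 1.2, 6.7]
grip_width: 0.36
grip_force: 39.5
```

Call:
step_arm(commands="0.25 0 0 -1 0 0 0;0.25 0 0 -4 0 0 0;0.25 0 0 -8 0 0 0;0.25 0 0 -12 0 0 0;0.25 0 0 -15 0 0 0;0.25 29.9 17.6 -15 0 0 0;0.25 29.9 17.6 -15 0 0 0;0.25 29.9 17.6 -15 0 0 0;0.25 29.9 17.6 -15 0 0 0;0.25 29.9 17.6 -15 0 0 0;0.25 29.9 17.6 -15 0 0 0;0.25 29.9 17.6 -15 0 0 0;0.25 29.9 17.6 -15 0 0 0;0.25 29.9 17.6 -15 0 0 0;0.25 29.9 17.6 -15 0 0 0;0.25 29.9 17.6 -12.5 0 0 0;0.25 29.9 17.6 -11.9 0 0 0;0.25 29.9 17.6 -11.9 0 0 0;0.25 29.9 17.6 -11.9 0 0 0")

```text
time_s: 32.97
eef_pos: [597.0, 18.0, 106.9]
ee_rot: [0.0, 0.697, 0.717, -0.0]
force: [-0.4, 1.0, 0.2]
grip_width: 0.362
grip_force: 39.8
```

```bash
python3 - <<'E'
from h import *
fit("spacer",18)
m=cm("wrist"); print(proj(m,(598,19.2,110)).round())
E
```

```text
tcp [597.   18.  106.9] grip 0.362 39.8 [-0.4  1.   0.2] 32.9667
spacer [323. 306.  69.  75.] 0.64 [598.1  19.4] [95. 90. 84.]
post_tip [321. 293.] [597.1  18.4] 0.83
seat [323. 251.] [598.5  18.7] 0.58
[322. 292.]
```

Call:
step_arm(commands="0.25 0 0 0.5 0 0 0;0.25 0 0 1 0 0 0;0.25 0 0 1.6 0 0 0;0.25 0 0 2.2 0 0 0;0.25 0 0 2.8 0 0 0;0.25 0 0 3.6 0 0 0;0.25 0 0 4.6 0 0 0;0.25 0 0 5.1 0 0 0;0.25 0 0 5.1 0 0 0")

```text
time_s: 33.92
eef_pos: [596.7, 19.0, 53.8]
ee_rot: [-0.001, 0.697, 0.717, -0.001]
force: [0.2, -1.4, -0.7]
grip_width: 0.361
grip_force: 39.9
```

Call:
step_arm(commands="0.25 0 0 0.1 0 0 0;0.25 0 0 0.2 0 0 0;0.25 0 0 0.3 0 0 0;0.25 0 0 0.3 0 0 0")

```text
time_s: 34.25
eef_pos: [597.4, 18.9, 52.9]
ee_rot: [0.0, 0.697, 0.717, 0.0]
force: [-1.6, 0.9, 4.5]
grip_width: 0.359
grip_force: 40.2
```

Call:
step_arm(commands="0.25 0 0 0.1 0 0 0;0.25 0 0 -0.05 0 0 0;0.75 0 0 -0.05 0 0 0;0.75 0 0 -0.05 0 0 0;0.75 0 0 -0.05 0 0 0;0.75 0 0 -0.05 0 0 0;0.75 0 0 -0.05 0 0 0;0.75 0 0 -3 0 0 0;0.75 0 0 -7 0 0 0;0.75 0 0 -11 0 0 0;0.75 0 0 -12 0 0 0;0.75 0 0 -12 0 0 0")

```text
time_s: 35.25
eef_pos: [598.7, 18.7, 175.8]
ee_rot: [0.003, 0.697, 0.717, 0.002]
force: [0.9, -0.6, -1.3]
grip_width: 0.752
grip_force: 0.0
```

```bash
python3 - <<'E'
from h import *
ring("spacer",76,(598,19))
go(541,-292,150,1.6)
E
```

```text
tcp [597.6  18.8 173.1] 35.3
spacer 0.57 ell [318.3 229.6] [40.9 41.7] world [597.3  21.8] rect [597.8  24. ] rgb [111. 105.  98.]
 pt [318. 231.] [597.3  20.4] 0.97
move [-30.92  -6.45   2.06] [-0.002 -0.    -0.   ] rows 9
```

Call:
step_arm(commands="0.75 -30.9 -6.5 2 0 0 0;0.75 -30.9 -6.5 2 0 0 0;0.75 -30.9 -6.5 2 0 0 0;0.75 -30.9 -6.5 2 0 0 0;0.75 -30.9 -6.5 2 0 0 0;0.75 -30.9 -6.5 2 0 0 0;0.75 -30.9 -6.5 2 0 0 0;0.75 -30.9 -6.5 2 0 0 0;0.75 -30.9 -6.5 2 0 0 0;0.75 -30.9 -6.5 2 0 0 0;0.75 -30.9 -6.5 2 0 0 0;0.75 -30.9 -6.5 2 0 0 0")

```text
time_s: 36.4
eef_pos: [541.4, -290.5, 151.6]
ee_rot: [-0.001, 0.696, 0.718, 0.0]
force: [0.2, -0.2, -0.2]
grip_width: 0.751
grip_force: 0.0
```

```bash
python3 - <<'E'
from h import *
ring("clamp_ring",4,(541,-292),"pics/w11.png")
m=cm("wrist")
for o in trace("wrist","scrub_brush")[:2]: print("brush",np.round(o["rect"]),o["score"],[at(m,(o["rect"][0]+a*o["rect"][2]/2,o["rect"][1]+b*o["rect"][3]/2),15)[:2].round() for a,b in((-1,-1),(-1,1),(1,-1),(1,1))])
E
```

```text
tcp [ 541.5 -290.5  151.9] 36.45
clamp_ring 0.93 ell [319.5 219.6] [50.1 50.2] world [ 540.3 -292. ] rect [ 540.9 -292.6] rgb [118.  40.  53.]
clamp_ring 0.75 ell [289.  405.3] [35.4 41.3] world [ 511.2 -517.7] rect [ 512.2 -512.7] rgb [ 72. 114.  65.]
 pt [497. 275.] [ 721.3 -343.9] 0.85
 pt [292. 404.] [ 515.3 -515.8] 0.63
brush [405. 242.  26. 115.] 0.6 [array([ 603., -256.]), array([ 615., -370.]), array([ 626., -255.]), array([ 640., -369.])]
```

View pics/w11.png

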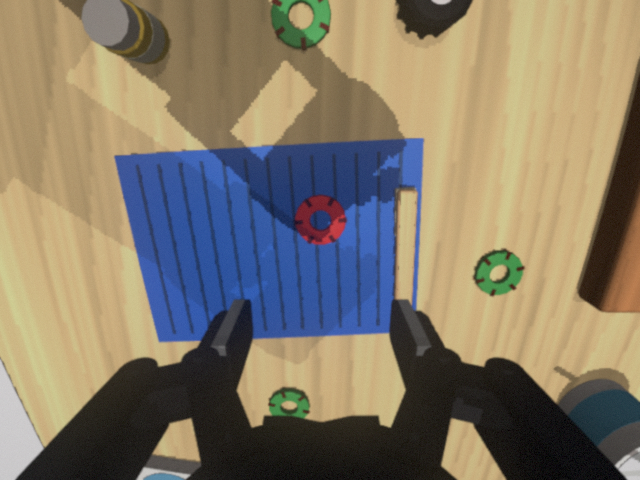

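View: the red ring is alone at (320,220); the brush is at (405,242), 65 mm from its centre. The green ones are decoys. Grasping the red ring.

Call:
step_arm(commands="0.72 -0.16 -0.1 4 0 0 0;0.72 -0.16 -0.1 8 0 0 0;0.72 -0.16 -0.1 12 0 0 0;0.72 -0.16 -0.1 14.5 0 0 0;0.72 -0.16 -0.1 16 0 0 0;0.72 -0.16 -0.1 16.6 0 0 0;0.72 -0.16 -0.1 16.6 0 0 0;0.4 -0.16 -0.1 16.6 0 0 0;0.4 -0.16 -0.1 16.6 0 0 0;0.4 -0.16 -0.1 16.6 0 0 0;0.4 -0.16 -0.1 16.6 0 0 0;0.4 -0.16 -0.1 16.6 0 0 0;0.4 -0.16 -0.1 16.6 0 0 0;0.4 -0.16 -0.1 16.6 0 0 0", newtons=40)

```text
time_s: 37.77
eef_pos: [541.0, -294.0, -11.8]
ee_rot: [0.001, 0.697, 0.717, 0.0]
force: [-2.0, 1.1, 7.0]
grip_width: 0.501
grip_force: 40.0
```

Call:
step_arm(commands="0.4 0 0 -1 0 0 0;0.4 0 0 -4 0 0 0;0.4 0 0 -8 0 0 0;0.4 0 0 -12 0 0 0;0.4 0 0 -15 0 0 0;0.4 31 6.6 -15 0 0 0;0.4 31 6.6 -15 0 0 0;0.4 31 6.6 -15 0 0 0;0.4 31 6.6 -15 0 0 0;0.4 31 6.6 -15 0 0 0;0.4 31 6.6 -15 0 0 0;0.4 31 6.6 -15 0 0 0;0.4 31 6.6 -15 0 0 0;0.4 31 6.6 -15 0 0 0;0.4 31 6.6 -15 0 0 0;0.4 31 6.6 -12.5 0 0 0;0.4 31 6.6 -11.9 0 0 0;0.4 31 6.6 -11.9 0 0 0;0.4 31 6.6 -11.9 0 0 0")

```text
time_s: 39.35
eef_pos: [597.3, 17.4, 105.8]
ee_rot: [0.0, 0.697, 0.717, -0.0]
force: [-0.5, -0.5, 0.7]
grip_width: 0.398
grip_force: 0.0
```

```bash
python3 - <<'E'
from h import *
fit("clamp_ring",16.5)
E
```

```text
tcp [597.3  17.4 105.8] grip 0.398 0.0 [-0.5 -0.5  0.7] 39.35
clamp_ring [322. 259.  59.  46.] 0.27 [597.2  42.4] [110. 103.  97.]
post_tip [318. 294.] [595.8  17.7] 0.85
seat [322. 248.] [598.   20.8] 0.71
```

The ring slipped out on the way. I'll look for it.

```bash
python3 - <<'E'
from h import *
for c in("top","scene","wrist"):
    im=capture(c); m=cm(c); h=cv2.cvtColor(im,cv2.COLOR_RGB2HSV)
    for o in trace(c,"clamp_ring"):
        print(c,np.round(o["rect"]),round(o["score"],2),at(m,o["rect"][:2],4)[:2].round(1),im[o["mask"]].mean(0).round())
    mk=(((h[...,0]<6)|(h[...,0]>172))&(h[...,1]>140)&(h[...,2]>70)).astype(np.uint8)
    n,_,st,ce=cv2.connectedComponentsWithStats(mk)
    for i in range(1,n):
        if st[i,4]>30: print("  red",ce[i].round(),st[i],at(m,ce[i],4)[:2].round(1))
E
```

```text
top [511. 269.  22.  22.] 0.86 [ 506.  -516.4] [ 84. 117.  74.]
top [338. 260.  18.  20.] 0.62 [ 522.5 -121.5] [ 80. 117.  73.]
top [413. 242.  24.  19.] 0.59 [ 566.6 -295.9] [129.  62.  72.]
top [429. 178.  23.  23.] 0.54 [ 721.9 -338. ] [ 81. 119.  72.]
top [296. 228.  19.  51.] 0.16 [597.5 -23.3] [99. 98. 89.]
  red [575. 208.] [571 204  10  10  84] [ 648.1 -673.4]
  red [411. 241.] [402 232  19  18 174] [ 569.8 -290.5]
scene [208. 301.  18.  18.] 0.51 [ 725.3 -338.8] [37. 83. 41.]
scene [244. 254.  15.  14.] 0.49 [ 568.8 -288.5] [110.  21.  19.]
scene [170. 232.  23.  13.] 0.46 [ 516.3 -510.1] [39. 76. 39.]
scene [310. 247.  16.  12.] 0.46 [ 518.5 -119.7] [31. 72. 35.]
  red [112. 180.] [103 175  19  11 144] [ 329.9 -761.9]
  red [ 98. 241.] [ 92 237  12   9  71] [ 577.  -689.4]
  red [243. 253.] [235 247  17  14 139] [ 566.5 -292.6]
  red [411. 309.] [405 302  15  10  32] [682.  150.2]
  red [477.  56.] [465  16  44  68 535] [703.6 152. ]
```

```bash
python3 - <<'E'
from h import *
go(568,-291,150,0)
E
```

```text
move [-30.83  -3.82  -4.47] [ 0.  -0.   1.6] rows 9
```

Call:
step_arm(commands="0.75 0 0 -4.5 0 0 0;0.75 -30.8 -3.8 -4.5 0 0 1.6;0.75 -30.8 -3.8 -4.5 0 0 1.6;0.75 -30.8 -3.8 -4.5 0 0 1.6;0.75 -30.8 -3.8 -4.5 0 0 1.6;0.75 -30.8 -3.8 -4.5 0 0 1.6;0.75 -30.8 -3.8 -4.5 0 0 1.6;0.75 -30.8 -3.8 -4.5 0 0 1.6;0.75 -30.8 -3.8 -4.5 0 0 1.6;0.75 -30.8 -3.8 -4.5 0 0 1.6;0.75 -30.8 -3.8 -4.5 0 0 1.6;0.75 -30.8 -3.8 -4.5 0 0 1.6;0.75 -30.8 -3.8 -4.5 0 0 1.6;0.75 -30.8 -3.8 -4.5 0 0 1.6;0.75 -30.8 -3.8 -4.5 0 0 1.6;0.75 -30.8 -3.8 -4.5 0 0 1.6;0.75 -30.8 -3.8 -4.5 0 0 1.6")

```text
time_s: 41.27
eef_pos: [568.2, -290.7, 150.2]
ee_rot: [0.0, 1.0, 0.001, -0.0]
force: [0.2, -0.2, -0.5]
grip_width: 0.749
grip_force: 0.0
```

```bash
python3 - <<'E'
from h import *
ring("clamp_ring",4,(568,-291))
p,M,s=tool();print(M.round(3))
E
```

```text
tcp [ 568.2 -290.7  150.2] 41.3167
clamp_ring 0.83 ell [320.5 218.1] [51.1 51.6] world [ 569.1 -291.1] rect [ 568.5 -292.9] rgb [104.  41.  53.]
clamp_ring 0.92 ell [152.1 265.5] [45.4 51.3] world [ 520.2 -124. ] rect [ 521.9 -123.3] rgb [ 72. 103.  59.]
 pt [156. 264.] [ 521.9 -127.9] 0.94
 pt [316. 216.] [ 571.2 -287.3] 0.88
[[ 1.     0.001 -0.   ]
 [ 0.001 -1.    -0.   ]
 [-0.     0.    -1.   ]]
```

Call:
step_arm(commands="0.72 0.08 0.05 4 0 0 0;0.72 0.08 0.05 8 0 0 0;0.72 0.08 0.05 12 0 0 0;0.72 0.08 0.05 14.5 0 0 0;0.72 0.08 0.05 16 0 0 0;0.72 0.08 0.05 16.5 0 0 0;0.72 0.08 0.05 16.5 0 0 0;0.4 0.08 0.05 16.5 0 0 0;0.4 0.08 0.05 16.5 0 0 0;0.4 0.08 0.05 16.5 0 0 0;0.4 0.08 0.05 16.5 0 0 0;0.4 0.08 0.05 16.5 0 0 0;0.4 0.08 0.05 16.5 0 0 0;0.4 0.08 0.05 16.5 0 0 0", newtons=50)

```text
time_s: 42.58
eef_pos: [569.8, -291.8, -12.5]
ee_rot: [0.001, 1.0, 0.0, 0.001]
force: [-2.2, 1.2, 6.4]
grip_width: 0.5
grip_force: 49.9
```

Call:
step_arm(commands="0.4 0 0 -1 0 0 0;0.4 0 0 -4 0 0 0;0.4 0 0 -8 0 0 0;0.4 0 0 -12 0 0 0;0.4 0 0 -15 0 0 0;0.4 2.8 -31.1 -15 0 0 0;0.4 2.8 -31.1 -15 0 0 0;0.4 2.8 -31.1 -15 0 0 0;0.4 2.8 -31.1 -15 0 0 0;0.4 2.8 -31.1 -15 0 0 0;0.4 2.8 -31.1 -15 0 0 0;0.4 2.8 -31.1 -15 0 0 0;0.4 2.8 -31.1 -15 0 0 0;0.4 2.8 -31.1 -15 0 0 0;0.4 2.8 -31.1 -15 0 0 0;0.4 2.8 -31.1 -12.5 0 0 0;0.4 2.8 -31.1 -11.9 0 0 0;0.4 2.8 -31.1 -11.9 0 0 0;0.4 2.8 -31.1 -11.9 0 0 0")

```text
time_s: 44.17
eef_pos: [597.1, 18.9, 104.8]
ee_rot: [0.0, 1.0, -0.001, 0.0]
force: [0.1, -0.0, 0.3]
grip_width: 0.501
grip_force: 50.9
```

```bash
python3 - <<'E'
from h import *
fit("clamp_ring",16.5)
E
```

```text
tcp [597.1  18.9 104.8] grip 0.501 50.9 [ 0.1 -0.   0.3] 44.1667
clamp_ring [321. 309.  98. 104.] 0.94 [596.9  18.3] [87. 33. 26.]
clamp_ring [480. 315.  53.  54.] 0.68 [593.2 -60. ] [ 66. 111.  61.]
post_tip [319. 296.] [597.9  19.3] 0.61
seat [320. 249.] [600.7  18.6] 0.85
```

Call:
step_arm(commands="0.4 0.1 0 0.5 0 0 0;0.4 0.1 0 1 0 0 0;0.4 0.1 0 1.5 0 0 0;0.4 0.1 0 2 0 0 0;0.4 0.1 0 2.6 0 0 0;0.4 0.1 0 3.2 0 0 0;0.4 0.1 0 3.8 0 0 0;0.4 0.1 0 3.9 0 0 0;0.4 0.1 0 3.9 0 0 0")

```text
time_s: 45.12
eef_pos: [597.8, 19.9, 64.6]
ee_rot: [-0.0, 1.0, -0.0, -0.0]
force: [0.1, -0.3, -0.3]
grip_width: 0.504
grip_force: 50.9
```

Call:
step_arm(commands="0.4 0 0 0.1 0 0 0;0.4 0 0 0.2 0 0 0;0.4 0 0 0.3 0 0 0;0.4 0 0 0.3 0 0 0")

```text
time_s: 45.45
eef_pos: [598.4, 19.8, 63.5]
ee_rot: [0.0, 1.0, -0.0, 0.001]
force: [-2.3, 0.2, 7.2]
grip_width: 0.497
grip_force: 53.6
```

Call:
step_arm(commands="0.4 0 0 0.1 0 0 0;0.4 0 0 -0.1 0 0 0;0.8 0 0 -0.1 0 0 0;0.8 0 0 -0.1 0 0 0;0.8 0 0 -0.1 0 0 0;0.8 0 0 -0.1 0 0 0;0.8 0 0 -0.1 0 0 0;0.8 0 0 -3 0 0 0;0.8 0 0 -7 0 0 0;0.8 0 0 -10.5 0 0 0;0.8 0 0 -11 0 0 0;0.8 0 0 -11 0 0 0")

```text
time_s: 46.45
eef_pos: [599.0, 19.7, 174.5]
ee_rot: [0.0, 1.0, -0.0, 0.002]
force: [-0.6, 0.2, -0.2]
grip_width: 0.798
grip_force: 0.0
```

```bash
python3 - <<'E'
from h import *
ring("clamp_ring",84,(598,19)); ring("cap",36,(620,-110))
im=capture("scene"); m=cm("scene"); u,v=proj(m,(598,19,70)).astype(int); w=capture("wrist")
save("pics/last.png",np.hstack([cv2.resize(im[v-30:v+30,u-40:u+40],(400,300),interpolation=2),cv2.resize(w[130:330,200:467],(400,300),interpolation=2)]))
E
```

```text
tcp [598.1  19.8 172.2] 46.5
clamp_ring 0.78 ell [320.  237.9] [59.4 60.4] world [599.5  19.5] rect [599.8  18.9] rgb [85. 34. 28.]
clamp_ring 0.83 ell [452.5 284. ] [42.3 46.2] world [559.5 -89.8] rect [560.3 -90.6] rgb [ 67. 101.  57.]
 pt [454. 284.] [559.9 -91.1] 0.73
 pt [317. 237.] [600.2  22. ] 0.69
tcp [597.3  19.9 170.3] 46.65
cap 0.55 ell [460.4 192.3] [58.  66.4] world [ 624.9 -104.1] rect [ 623.4 -104. ] rgb [68. 62. 54.]
 pt [448. 193.] [624.1 -93.3] 0.82
```

View pics/last.png

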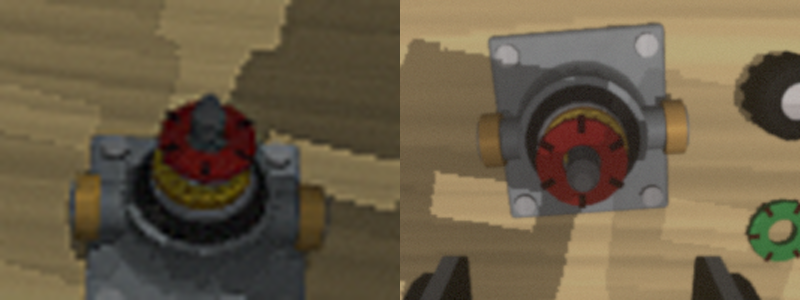

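Scene and wrist crops show the stack flat: yellow disc, spacer, then the red ring around the post. Now the cap.

Call:
step_arm(commands="1 0.7 4 0 0 0 0;1 1.4 8 0 0 0 0;1 2.2 12 0 0 0 0;1 2.2 13 0 0 0 0;1 2.2 13 3 0 0 0;1 2.2 13 6 0 0 0;1 2.2 13 8 0 0 0;1 2.2 13 8 0 0 0;1 2.2 13 8 0 0 0")

```text
time_s: 47.6
eef_pos: [619.8, -110.0, 91.8]
ee_rot: [-0.0, 1.0, -0.0, -0.001]
force: [0.1, -0.3, 1.4]
grip_width: 1.0
grip_force: 0.0
```

```bash
python3 - <<'E'
from h import *
ring("cap",36,(620,-110))
for o in trace("wrist","cap")[:1]: print(o["rect"])
E
```

```text
tcp [ 620.5 -110.2   93.3] 47.65
cap 0.87 ell [320.2 244.9] [74.5 80.3] world [ 626.4 -110.2] rect [ 626.9 -108.9] rgb [52. 46. 37.]
 pt [317. 241.] [ 629.4 -108.3] 0.6
[318.2, 244.2, 80.7, 80.7]
```

Call:
step_arm(commands="1 0 0 3 0 0 0;1 0 0 6 0 0 0;1 0 0 8 0 0 0;1 0 0 9.5 0 0 0;1 0 0 9.5 0 0 0;0.45 0 0 9.5 0 0 0;0.45 0 0 9.5 0 0 0;0.45 0 0 9.5 0 0 0;0.45 0 0 9.5 0 0 0;0.45 0 0 9.5 0 0 0;0.45 0 0 9.5 0 0 0;0.45 0 0 9.5 0 0 0", newtons=40)

```text
time_s: 48.8
eef_pos: [621.0, -110.5, -0.5]
ee_rot: [0.001, 1.0, -0.0, 0.001]
force: [-1.4, -0.2, 7.2]
grip_width: 0.568
grip_force: 40.2
```

Call:
step_arm(commands="0.45 0 0 -1 0 0 0;0.45 0 0 -4 0 0 0;0.45 0 0 -8 0 0 0;0.45 0 0 -12 0 0 0;0.45 0 0 -13.5 0 0 0;0.45 -0.7 -4 -13.5 0 0 0;0.45 -1.4 -8 -13.5 0 0 0;0.45 -2.2 -12 -13.5 0 0 0;0.45 -2.3 -13 -13.5 0 0 0;0.45 -2.3 -13 -13 0 0 0;0.45 -2.3 -13 -12 0 0 0;0.45 -2.3 -13 -12 0 0 0;0.45 -2.3 -13 -12 0 0 0")

```text
time_s: 49.88
eef_pos: [596.8, 18.5, 116.4]
ee_rot: [-0.0, 1.0, -0.001, -0.001]
force: [-0.1, -0.2, -1.1]
grip_width: 0.561
grip_force: 41.8
```

```bash
python3 - <<'E'
from h import *
fit("cap",18)
E
```

```text
tcp [596.8  18.5 116.4] grip 0.561 41.8 [-0.1 -0.2 -1.1] 49.8833
cap [320. 314. 115. 126.] 0.59 [594.7  18.2] [41. 36. 33.]
seat [318. 247.] [597.   20.1] 0.78
```

Call:
step_arm(commands="0.45 0.1 -0.08 0.4 0 0 0;0.45 0.1 -0.08 0.8 0 0 0;0.45 0.1 -0.08 1.2 0 0 0;0.45 0.1 -0.08 1.6 0 0 0;0.45 0.1 -0.08 2 0 0 0;0.45 0.1 -0.08 2 0 0 0")

```text
time_s: 50.58
eef_pos: [597.6, 20.6, 96.1]
ee_rot: [-0.0, 1.0, -0.0, -0.001]
force: [0.2, -0.3, -0.4]
grip_width: 0.568
grip_force: 41.7
```

Call:
step_arm(commands="0.45 0 0 0.4 0 0 0;0.45 0 0 0.8 0 0 0;0.45 0 0 1 0 0 0;0.45 0 0 1 0 0 0")

```text
time_s: 50.92
eef_pos: [597.8, 20.6, 86.6]
ee_rot: [-0.0, 1.0, -0.0, -0.0]
force: [-0.7, -0.6, -0.9]
grip_width: 0.564
grip_force: 41.7
```

Call:
step_arm(commands="0.45 0 0 0.1 0 0 0;0.45 0 0 0.2 0 0 0;0.45 0 0 0.3 0 0 0;0.45 0 0 0.4 0 0 0;0.45 0 0 0.4 0 0 0")

```text
time_s: 51.33
eef_pos: [598.2, 20.6, 83.6]
ee_rot: [0.0, 1.0, -0.0, 0.0]
force: [-0.8, -0.3, 2.1]
grip_width: 0.564
grip_force: 41.9
```

Touching the ring at the expected height. I'll press lightly, release and retreat.

Call:
step_arm(commands="0.45 0 0.05 0.15 0 0 0;0.45 0 0.05 0.2 0 0 0;0.45 0 0.05 0.2 0 0 0")

```text
time_s: 51.58
eef_pos: [598.8, 20.4, 83.4]
ee_rot: [-0.0, 1.0, -0.0, 0.001]
force: [-4.3, 2.2, 13.8]
grip_width: 0.564
grip_force: 42.8
```

Call:
step_arm(commands="0.45 0 0 -0.15 0 0 0;1 0 0 -0.15 0 0 0;1 0 0 -0.15 0 0 0;1 0 0 -0.15 0 0 0;1 0 0 -0.15 0 0 0;1 0 0 -0.15 0 0 0;1 0 0 -0.15 0 0 0;1 0 0 -3 0 0 0;1 0 0 -6 0 0 0;1 0 0 -9 0 0 0;1 0 0 -12 0 0 0;1 0 0 -12 0 0 0")

```text
time_s: 52.58
eef_pos: [600.1, 19.9, 207.5]
ee_rot: [0.001, 1.0, -0.0, 0.005]
force: [0.5, 0.2, 1.2]
grip_width: 1.004
grip_force: 0.0
```

```bash
python3 - <<'E'
from h import *
fit("cap",0); p,M,s=tool()
for c in("wrist","scene","top"):
    m=cm(c); im=capture(c)
    for l,z in(("cap",102),("clamp_ring",80),("spacer",70),("disc_a",60),("support",52),("spent_disc",8)):
        o=[(at(m,x["rect"][:2],z)[:2].round(),np.round(x["rect"]).tolist(),round(x["score"],2)) for x in search_frame(c,l)]; print(c,l,o[:2])
E
```

```text
tcp [600.1  19.9 207.5] grip 1.004 0.0 [0.5 0.2 1.2] 52.5833
cap [319. 236.  70.  68.] 0.66 [631.1  20.1] [43. 39. 34.]
post_tip [ 28. 232.] [603.9 261.8] 0.42
wrist cap []
wrist clamp_ring [(array([554., -94.]), [445.0, 272.0, 44.0, 41.0], 0.91), (array([616.,  11.]), [331.0, 206.0, 35.0, 21.0], 0.38)]
wrist spacer [(array([588.,  21.]), [320.0, 234.0, 76.0, 74.0], 0.65)]
wrist disc_a [(array([613.,  19.]), [321.0, 204.0, 51.0, 17.0], 0.66)]
wrist support [(array([614.,  24.]), [316.0, 201.0, 39.0, 18.0], 0.72)]
wrist spent_disc [(array([575., 354.]), [25.0, 228.0, 47.0, 40.0], 0.96)]
scene cap [(array([603.,  18.]), [361.0, 252.0, 24.0, 31.0], 0.96)]
scene clamp_ring [(array([ 583., -467.]), [170.0, 232.0, 17.0, 11.0], 0.76), (array([ 586., -108.]), [310.0, 247.0, 19.0, 11.0], 0.56)]
scene spacer [(array([ 571., -298.]), [237.0, 238.0, 84.0, 77.0], 0.7)]
scene disc_a [(array([608.,  12.]), [357.0, 264.0, 22.0, 12.0], 0.4)]
scene support []
scene spent_disc [(array([579., 353.]), [492.0, 283.0, 19.0, 16.0], 0.58)]
top cap []
top clamp_ring [(array([ 514., -118.]), [338.0, 259.0, 22.0, 19.0], 0.86), (array([ 500., -487.]), [512.0, 267.0, 22.0, 19.0], 0.64)]
top spacer []
top disc_a []
top support [(array([588., -12.]), [290.0, 228.0, 25.0, 50.0], 0.42)]
top spent_disc [(array([574., 350.]), [132.0, 237.0, 22.0, 19.0], 0.89)]
```

```bash
python3 -c "
from rig import *
print(finish_job())"
```

```text
the job is handed in; nothing more can be done
None
```

The strainer is rebuilt in order (support plate, the one clean disc, spacer, red clamp ring, cap pressed down and released) and the job is handed in at about 53 s. The ink-clogged disc was left in the tub. The judge returned no verdict, so I don't have a pass confirmation.

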